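# Lock the overload stop with its jam nut

## Task

The overload stop of the parcel scale has been set and must now be locked. Put the holding key over the square head of the adjusting screw, fully down, with its tail between the two pegs so that the screw cannot turn, then turn the lever of the jam nut clockwise (seen from above) until you feel it bite, and tighten it firmly with about 10 N at the lever post, gently enough that 17 N is never reached. The screw must keep its setting; leave the key sitting on the screw, let go of everything, and do not disturb the check weights or the tape roll.

Things in the scene. Friction and masses are not known exactly. Their poses are not given: they have to be found in the camera images.
- stop_unit: Grey cast base of the overload stop, 170 x 116 x 18 mm, fixed to the worktop. Its origin lies on the worktop right under the screw axis (the base reaches from x -60 to +110 mm, y -58 to +58 mm); z up. At x = +75 mm stands a rest block (22 x 46 mm, top 54 mm above the worktop) that carries the two pegs.
- fork: The two fixed steel pegs, 10 mm thick, at x = +75 mm and y = +15 and -15 mm of the base, from 54 to 81 mm above the worktop; a gap of 20 mm between them takes the 14 mm tail of the key. Same origin and axes as the base. The force of the key on the pegs shows how hard the nut is tightened.
- screw (a joint): Turn of the adjusting screw about its vertical axis, rad, counter-clockwise from above positive; 0 = sides of its square head parallel to the base's x and y. It starts within 0.05 of 0; that is its setting. It turns easily (0.05 N m), and the nut drags it along if it is not held.
- screw_top (a point): Centre of the top of the screw's steel square head, 72 mm above the worktop on the screw axis. The head is 24 x 24 mm, its top 6 mm tapered; it rises 18 mm above a round collar (36 mm across) whose top is 54 mm above the worktop.
- key_seat (a point): Point on the screw axis 54 mm above the worktop, the top of the collar and level with the rest block: the underside of the key rests here when fully down. Fixed to the base, axes as the base.
- nut: Hexagonal steel jam nut (42 mm across corners, 30 to 46 mm above the worktop) on the screw, with a lever 75 mm long; origin on the screw axis at worktop height, lever along its own -x. It turns about the vertical axis with 0.2 N m of friction (up to 3 N at the lever post) and bites on its washer after 0.3 to 1.5 rad of lever travel clockwise (seen from above), at an angle that cannot be seen.
- lever_grip (a point): Point on the axis of the black upright post at the end of the nut's lever, 75 mm above the worktop and 75 mm from the screw axis. The post is a round sleeve that spins freely on its pin, 16 mm thick, from 55 to 95 mm above the worktop; the lever arm is below 54 mm. Once the nut bites the post is springy, roughly 1 N more per mm, and springs back a few mm when let go.
- washer: Brass washer, 42 mm across, under the nut, 27 to 30 mm above the worktop; origin on the screw axis at worktop height.
- key: Loose holding key, 0.2 kg: dark steel head 46 x 46 x 14 mm with a 26.4 x 26.4 mm square through hole, a tail 14 mm wide and 12 mm thick along its +x (to x = +92 mm), and an orange upright tab. Origin at the centre of the hole on the underside; z up. It lies flat on the worktop, tab up. On the screw its x must point along the base's x.
- key_hole (a point): Centre of the key's hole on its underside (the key's origin).
- key_grip (a point): Grasp point in the orange tab of the key, at x = +40 mm, 36 mm above the underside. The tab is 30 mm long (along the key's x), 12 mm thick (along its y) and reaches from 12 to 53 mm above the underside.
- parcel_rest: Fixed dark sheet-metal rest with a sloping back, 112 x 125 mm on the worktop, 131 mm tall, origin under its middle; it stands between the key and the stop: carry the key over it.
- weight_big: Brass check weight with a knob, 30 mm across, 40 mm tall, origin under its centre. Bystander.
- weight_small: Smaller brass check weight, 24 mm across, 32 mm tall, origin under its centre. Bystander.
- tape: Roll of beige tape lying flat, 94 mm across, 25 mm tall, origin under its centre. Bystander.
Things that resemble listed ones, but are neither listed nor needed, are in the scene too. What is shaped like the key but yellow is not meant.

How it is judged:
On the way, in this order (a step that is already met when the one before it is completed fails the run):
1. the key sits fully down on the screw head, its tail between the pegs (horizontal distance between key_hole and screw_top below 0.004 m and z of key_hole in the frame of key_seat between -0.003 and 0.003 m and angle between the x axis of key and the x axis of stop_unit, either way round below 0.15 rad and x of key_grip in the frame of stop_unit above 0.02 m), for 0.2 s.
2. the nut is tightened firmly on its washer against the held screw: the key presses on a peg with more than 5 N (contact force between key and fork above 5 N and contact force between nut and washer above 3 N), for 0.2 s.
At the end, for the whole second after the job is handed in: The key sits on the screw: its hole within 4 mm of the screw axis, its underside within 3 mm of the collar, its x within 0.15 rad of the base's, its tail between the pegs; the nut still bears on its washer (more than 2 N); the screw stands within 0.25 rad of 0; key and nut are still (all of step 1 and contact force between nut and washer above 2 N and value of joint screw between -0.25 and 0.25 rad and linear speed of key below 0.02 m/s and angular speed of nut below 0.1 rad/s); the robot touches nothing.
It fails at once if the screw turned away from its setting (more than 0.25 rad from 0) (value of joint screw above 0.25 rad or value of joint screw below -0.25 rad).
It fails at once if the nut overtightened: the key pressed on the pegs with more than 17 N (contact force between key and fork above 17 N).
It fails at once if a check weight or the tape roll moved more than 20 mm (distance of any of weight_big, weight_small, tape from where it was at the start of the episode above 0.02 m).
It also fails if it takes over 67 s, if anything falls off the work surface, if the arm or the gripper's body presses on something with over 40 N, if the wrist force passes 120 N, or if a joint passes its speed limit or range.

## Robot

A 7-joint arm with a two-finger parallel gripper is mounted at the origin on a cart in front of the work surface, level with it; the furniture and walls round the work are solid. World frame = base frame: x ahead of the robot, y to its left, z up, the work surface at z = 0. Lengths are in m, angles in rad, forces in N, time in s.
With the tool pointing down it reaches from about 0.4 to 0.85 m from the base axis. Payload 4.5 kg.
Tool frame: the origin (TCP) lies between the finger pads; the fingertips stand 25 mm ahead of it and the grasp point (between the pads) lies 6 mm ahead of it (r.tips_ahead is the distance from the TCP to the fingertips, in m); z points along the fingers, y is the direction in which the jaws open and shut (so a half turn about z gives the same grasp; the last joint's range is limited). The gripper opens to 88 mm and grips with 3 to 60 N. Pads are 18 mm wide; open, the fingers measure 123 mm over their backs; the gripper's body (75 mm by 187 mm) begins 45 mm behind the grasp point.
Start: joints at [1.211, 0.689, -0.195, 1.565, 0.157, 0.902, -0.215], TCP at [0.24, -0.577, 0.264] pointing down, gripper open.
Joint ranges: [-3.01, 3.01], [-0.46, 2.08], [-1.47, 1.51], [0.13, 2.56], [-1, 4.14], [0.04, 2.09], [-2.66, 2.66]. Speed limits (rad/s): [2.57, 2.57, 3.14, 3.14, 3.14, 3.14, 3.14].

## Interface

Orientations are given as a unit quaternion [x, y, z, w].
In Python, from plant import r, imaging gives the robot as it stands.
- The arm moves only by the tool send_rows, never from a script. Its argument "moves" is one flat list of numbers, 6 for each row, row after row: the shift along the tool's x, y, z in m, then the turn, a rotation vector about the tool's x, y, z in degrees. A call has exactly 5 rows; each row is the pose to reach, as a shift and turn from the pose measured when the call began, along the tool's axes at that moment; what a row does not reach only later rows make up. A row lasts 1/12 s, in which the tool goes at most 41.7 mm and 7.16 degrees, less where a joint would pass 70% of its speed; a pose out of reach is approached as far as the arm can. A call with a gripper value outside its range is refused whole. "claw" is the closure, from -1 (fully open) to 1 (shut), so that 0 is half open, set as the call begins (left out, the last holds). The fingers move at their own pace and stop on an object; "grip_force" is the grip in N (left out, the last holds). Time passes only in rows, so rows that repeat a pose let the fingers close, or fill a call up. It gives the time, the measured TCP pose, the force and the opening at its end, in the units of the state.
- r.get_state(): the state, without advancing time (a new reading comes with each control period).
- imaging.snapshot(name): name is "scene" or "top" or "wrist"; returns a dict with "image" (480x640x3 uint8, red, green, blue), "depth" (480x640 float32, m along the optical axis (not along the pixel's ray), 0 where there is no reading), "mtx" (3x3 intrinsics, pixels), "rvec" (rotation vector, rad) and "tvec" (3), from world to camera coordinates, as OpenCV has them. Camera axes: x right, y down, z forward; pixel columns grow to the right and rows downward; lengths in m; the calibration is good to about 2 mm. A picture is of the moment at which its call begins.
- r.finish_job(): hands the job in, once; it reports no verdict.
Trained networks look in a picture, given as the dict that the camera call returned (one of the last four; its "shot" number tells which), for a name from the list of things; names that differ only in an ending like _2 or _b are one class to them, and where a whole thing is asked for, a point or a joint stands for the part that bears it (a point fixed in the world has none). Each returns a list of dicts, best first, with "score" (0 to 1); they miss things now and then, are a little off and sometimes report something else, mostly with a low value. They report only what shows in the picture. A call takes as long as a camera call. They do not tell look-alikes from the thing itself.
- imaging.look_for(query, picture): "box" ([centre column, centre row, width, height] as shares, 0 to 1, of the picture: columns of its width, rows of its height, round what is visible of it).
- imaging.silhouettes(query, picture): "pixels" (480x640 bool, what is visible of it) and "box" ([centre column, centre row, width, height] as shares, 0 to 1, of the picture: columns of its width, rows of its height, round what is visible of it).
- imaging.pinpoint(query, picture): "point" ([column, row] as shares, 0 to 1, of the picture: columns of its width, rows of its height: a listed point, or the origin of a listed thing).
The state is a dict: "clock": time; "q": joint angles; "qd": joint speeds; "joint_torque": joint torques, N m; "tool_pos": TCP position; "eef_rot": TCP orientation; "contact_force": force on the tool from outside, world axes, zero at the start; "moment": the same for the moment, N m; "opening": opening from 0.0 (shut) to 1.0 (fully open).
Only numpy, scipy, OpenCV 4.12 (cv2) and the standard library are available. Lean on these libraries where they do the work, as an engineer would, in place of code of your own. Each camera call takes 0.05 s, during which the arm holds its last target.

## Working session

There is one attempt and no reset: what is moved stays moved. The work goes in short steps, Python scripts to look and compute and a tool call to move; the robot and the scene stay as the last step left them, time stands still between calls to the robot, and variables do not carry over. Pictures are saved under pics/ and viewed, and the job is handed in when it is done.

Besides the shell and the picture viewer there is one more tool, called after ">>>" by a JSON object that holds its "name" and its "arguments". send_rows: Moves the arm, as the interface text tells. Its arguments: {"type":"object","properties":{"moves":{"type":"array"},"claw":{"type":"number"},"grip_force":{"type":"number"}},"required":["moves"]}

```bash
ls; mkdir -p pics; cat > h.py <<'E'
import numpy as np, cv2
from scipy.spatial.transform import Rotation as R
from plant import r, imaging
def shot(n,f):
    p=imaging.snapshot(n); cv2.imwrite('pics/'+f+'.png',p['image'][:,:,::-1]); return p
def cam(p):
    Rm=cv2.Rodrigues(np.array(p['rvec'],float))[0]; return Rm,np.array(p['tvec'],float).ravel()
def px2w(p,u,v,d):
    Rm,t=cam(p); K=np.array(p['mtx']); c=np.array([(u-K[0,2])/K[0,0]*d,(v-K[1,2])/K[1,1]*d,d]); return Rm.T@(c-t)
def ray_z(p,u,v,z):
    Rm,t=cam(p);K=np.array(p['mtx']); d=Rm.T@np.array([(u-K[0,2])/K[0,0],(v-K[1,2])/K[1,1],1]); o=-Rm.T@t
    return o+d*(z-o[2])/d[2]
def w2px(p,X):
    Rm,t=cam(p); c=np.array(p['mtx'])@(Rm@np.array(X)+t); return c[:2]/c[2]
def cloud(p):
    d=p['depth']; K=np.array(p['mtx']); Rm,t=cam(p); v,u=np.mgrid[:480,:640]
    c=np.stack([(u-K[0,2])/K[0,0]*d,(v-K[1,2])/K[1,1]*d,d],-1); return (c-t)@Rm
def st():
    s=r.get_state(); print({k:np.round(s[k],3).tolist() for k in ['clock','q','tool_pos','eef_rot','contact_force','opening']}); return s
def totool(target,yaw=None):
    s=r.get_state(); Rt=R.from_quat(s['eef_rot']); d=Rt.inv().apply(np.array(target)-s['tool_pos']); print('shift',np.round(d,4), 'M', np.round(Rt.as_matrix(),3).tolist())
    return d
E
python3 - <<'E'
from h import *
st()
for n in ['scene','top']:
    p=shot(n,n+'0')
    for q in ['key_hole','key_grip','screw_top','lever_grip','stop_unit','parcel_rest','fork','weight_big','weight_small','tape']:
        for o in imaging.pinpoint(q,p)[:3]:
            u,v=o['point'][0]*640,o['point'][1]*480
            z={'key_hole':0,'key_grip':.036,'screw_top':.072,'lever_grip':.075}.get(q,0)
            print(n,q,round(o['score'],2),round(u),round(v),np.round(ray_z(p,u,v,z),3))
E
```

```text
pics
{'clock': 0.0, 'q': [1.211, 0.69, -0.195, 1.566, 0.157, 0.902, -0.215], 'tool_pos': [0.24, -0.577, 0.263], 'eef_rot': [0.981, 0.196, -0.0, -0.001], 'contact_force': [-0.908, 0.289, -0.144], 'opening': 1.001}
scene key_hole 0.74 378 243 [ 0.527 -0.303  0.   ]
scene key_hole 0.74 420 249 [ 0.412 -0.324  0.   ]
scene key_grip 0.86 365 228 [ 0.57  -0.305  0.036]
scene key_grip 0.79 424 231 [ 0.417 -0.364  0.036]
scene key_grip 0.17 338 297 [0.492 0.012 0.036]
scene screw_top 0.94 300 301 [0.537 0.107 0.072]
scene lever_grip 0.63 342 297 [0.462 0.056 0.075]
scene stop_unit 0.68 303 326 [0.534 0.104 0.   ]
scene parcel_rest 0.96 361 273 [ 0.506 -0.146  0.   ]
scene parcel_rest 0.74 365 229 [ 0.591 -0.356  0.   ]
scene parcel_rest 0.44 205 307 [0.779 0.148 0.   ]
scene weight_big 0.63 286 259 [ 0.715 -0.115  0.   ]
scene weight_small 0.47 204 311 [0.77  0.163 0.   ]
scene tape 0.59 390 315 [ 0.377 -0.022  0.   ]
top key_hole 0.74 407 256 [ 0.539 -0.313  0.   ]
top key_hole 0.68 260 281 [0.48  0.065 0.   ]
top key_hole 0.62 413 306 [ 0.41  -0.325  0.   ]
top key_grip 0.87 433 302 [ 0.418 -0.368  0.036]
top key_grip 0.78 408 242 [ 0.57  -0.312  0.036]
top key_grip 0.19 243 256 [0.54  0.102 0.036]
top screw_top 0.7 403 256 [ 0.532 -0.293  0.072]
top screw_top 0.62 242 258 [0.531 0.099 0.072]
top stop_unit 0.8 245 257 [0.542 0.103 0.   ]
top parcel_rest 0.91 342 268 [ 0.509 -0.146  0.   ]
top parcel_rest 0.72 246 261 [0.532 0.099 0.   ]
top fork 0.35 243 258 [0.538 0.109 0.   ]
top weight_big 0.7 334 183 [ 0.732 -0.129  0.   ]
top weight_big 0.47 295 322 [ 0.373 -0.023  0.   ]
top weight_small 0.51 226 169 [0.773 0.152 0.   ]
top tape 0.82 298 322 [ 0.375 -0.032  0.   ]
```

View pics/scene0.png

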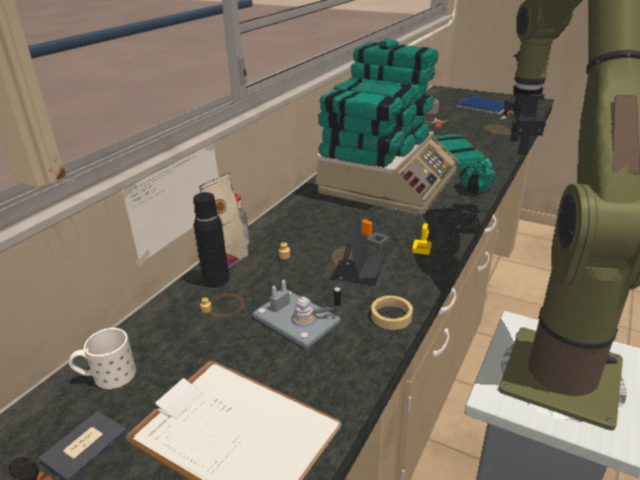

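View pics/top0.png

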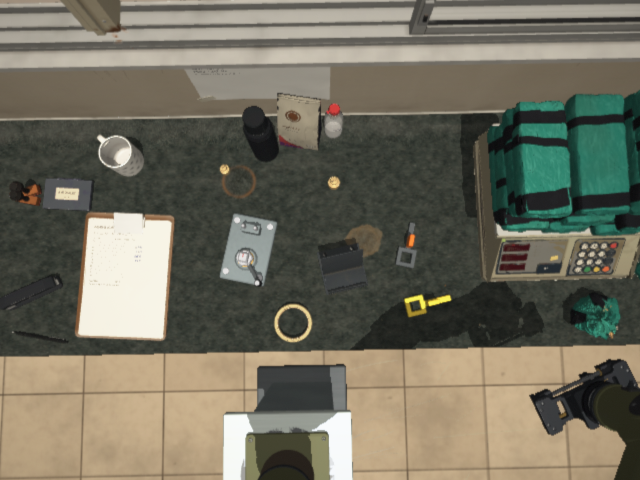

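```bash
python3 - <<'E'
import cv2,numpy as np
a=cv2.imread('pics/top0.png')
c=cv2.resize(a[215:335,365:465],None,fx=4,fy=4,interpolation=cv2.INTER_CUBIC)
d=cv2.resize(a[205:325,190:290],None,fx=4,fy=4,interpolation=cv2.INTER_CUBIC)
cv2.imwrite('pics/crop0.png',np.hstack([c[:480],d[:480]]))
E
```

```text
(no output)
```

View pics/crop0.png

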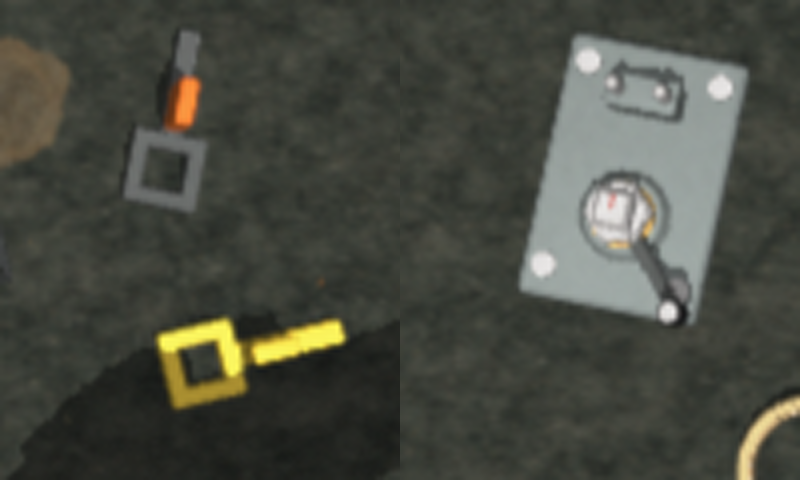

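The key meant is the dark steel one with the orange tab, at top pixels (406,257). Its look-alike at (414,305) is all yellow, so it is not meant. The stop unit is at about (245,257), with the lever post lower right of the screw and the pegs towards the top of the picture. I move above the key.

```bash
cat >> h.py <<'E'
def yawof(s): 
    M=R.from_quat(s['eef_rot']).as_matrix(); return np.degrees(np.arctan2(M[1,0],M[0,0]))
E
python3 - <<'E'
from h import *
p=shot('top','top1'); s=r.get_state(); print('yaw',yawof(s))
X=cloud(p)
for q in ['key','stop_unit']:
    for o in imaging.silhouettes(q,p)[:2]:
        m=o['pixels']; v,u=np.nonzero(m)
        P=X[m]; print(q,round(o['score'],2),u.mean(),v.mean(),'rect',cv2.minAreaRect(P[:,:2].astype(np.float32)),'z',P[:,2].min(),P[:,2].max())
im=p['image']; 
totool([.5,-.33,.3])
E
```

```text
yaw 22.564253169164274
key 0.84 423.40909090909093 303.43636363636364 rect ((0.40604501962661743, -0.2596072554588318), (0.05136688053607941, 0.32135289907455444), 3.9626684188842773) z -0.006907153246450124 1.2808203586132292
key 0.76 407.5670588235294 248.6 rect ((0.4907307028770447, -0.24167610704898834), (0.08716337382793427, 0.3085407018661499), 41.73255157470703) z -0.003960934539387241 1.2808203586132292
stop_unit 0.72 248.17699406723796 250.0026367831246 rect ((0.5394957065582275, 0.0179213285446167), (0.2834145426750183, 0.17199185490608215), 75.40328216552734) z -0.005743277041943132 1.2808203586132292
shift [ 0.3351 -0.1284 -0.0362] M [[0.923, 0.384, 0.0], [0.384, -0.923, -0.0], [0.0, 0.0, -1.0]]
```

>>> {"name": "send_rows", "arguments": {"moves": [0.035, -0.013, -0.036, 0, 0, 6, 0.07, -0.027, -0.036, 0, 0, 12, 0.108, -0.041, -0.036, 0, 0, 18, 0.145, -0.055, -0.036, 0, 0, 25, 0.18, -0.069, -0.036, 0, 0, 32], "claw": -1}}

```text
clock: 1.67
tool_pos: [0.3815, -0.4426, 0.3002]
eef_rot: [0.996, -0.085, 0.001, -0.0]
contact_force: [1.0, -0.1, 1.1]
opening: 1.0
```

```bash
python3 - <<'E'
from h import *
s=st(); print(yawof(s)); totool([.5,-.32,.28])
E
```

```text
{'clock': 1.667, 'q': [0.797, 0.587, -0.027, 1.654, 0.018, 0.899, -0.977], 'tool_pos': [0.381, -0.443, 0.3], 'eef_rot': [0.996, -0.085, 0.001, -0.0], 'contact_force': [1.017, -0.098, 1.111], 'opening': 1.0}
-9.742112899052097
shift [ 0.096  -0.1409  0.0203] M [[0.986, -0.169, 0.002], [-0.169, -0.986, -0.0], [0.002, -0.0, -1.0]]
```

>>> {"name": "send_rows", "arguments": {"moves": [0.024, -0.033, 0.005, 0, 0, 0, 0.05, -0.066, 0.01, 0, 0, 0, 0.075, -0.1, 0.015, 0, 0, 0, 0.096, -0.133, 0.02, 0, 0, 0, 0.1, -0.141, 0.02, 0, 0, 0]}}

```text
clock: 2.08
tool_pos: [0.5098, -0.3123, 0.2794]
eef_rot: [0.997, -0.079, 0.002, -0.003]
contact_force: [0.4, 1.6, 0.2]
opening: 0.999
```

```bash
python3 - <<'E'
from h import *
s=st(); p=shot('wrist','w1'); print('cam',-cam(p)[0].T@cam(p)[1],'axis',cam(p)[0][2])
for q in ['key_hole','key_grip']:
    for o in imaging.pinpoint(q,p)[:3]:
        u,v=o['point'][0]*640,o['point'][1]*480
        print(q,round(o['score'],2),round(u),round(v),np.round(ray_z(p,u,v,{'key_hole':0,'key_grip':.036}[q]),4))
X=cloud(p); np.save('X1.npy',X)
E
```

```text
{'clock': 2.083, 'q': [0.488, 0.63, -0.02, 1.639, 0.006, 0.871, -1.262], 'tool_pos': [0.51, -0.312, 0.279], 'eef_rot': [0.997, -0.079, 0.002, -0.003], 'contact_force': [0.389, 1.564, 0.206], 'opening': 0.999}
cam [ 0.57395301 -0.32380297  0.40106461] axis [-0.24589687  0.04650937 -0.96817953]
key_hole 0.96 314 179 [ 0.5343 -0.3064  0.    ]
key_hole 0.74 355 294 [ 0.412  -0.3278 -0.    ]
key_grip 0.89 318 141 [ 0.5689 -0.3158  0.036 ]
key_grip 0.84 400 292 [ 0.4219 -0.3692  0.036 ]
```

View pics/w1.png

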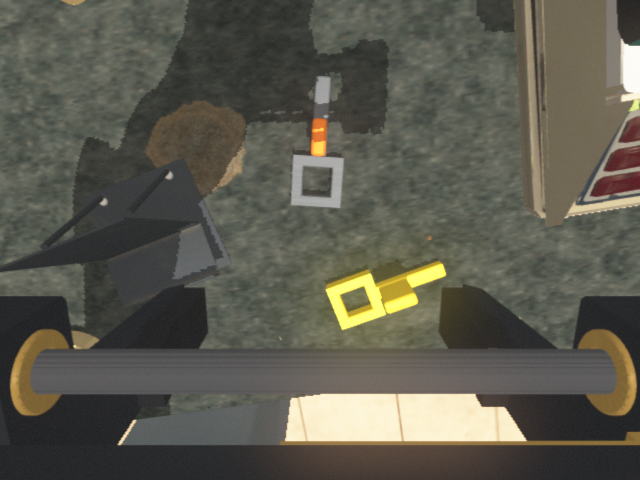

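The wrist picture shows the dark key with the orange tab at (318,140), its hole at (317,181). The yellow one is below it at (355,300). Next I fit the key's pose from the depth.

```bash
python3 - <<'E'
from h import *
X=np.load('X1.npy').reshape(-1,3)
m=(X[:,0]>.49)&(X[:,0]<.66)&(X[:,1]>-.37)&(X[:,1]<-.26)
P=X[m]; print('floor',np.median(P[P[:,2]<.005][:,2]))
H=P[(P[:,2]>.008)&(P[:,2]<.018)]
T=P[(P[:,2]>.045)&(P[:,2]<.06)]
print(len(H),len(T), T.mean(0), np.median(T[:,2]))
hd=H[H[:,0]<.562]
print(cv2.minAreaRect(hd[:,:2].astype(np.float32)), np.median(hd[:,2]))
tl=H[H[:,0]>.575]; print(tl[:,0].min(),tl[:,0].max()); print(cv2.fitLine(tl[:,:2].astype(np.float32),cv2.DIST_L2,0,.01,.01).ravel(), tl.mean(0))
print('T rect',cv2.minAreaRect(T[:,:2].astype(np.float32)))
E
```

```text
floor 0.0004934637186548006
2445 539 [ 0.57250333 -0.31710406  0.05291749] 0.053041683181315594
((0.5368742942810059, -0.3088344931602478), (0.04598623886704445, 0.05342734605073929), 77.24034118652344) 0.01437033121686576
0.5752289543013593 0.6240695213363334
[ 0.9816079  -0.19090813  0.6049582  -0.32450432] [ 0.60495818 -0.32450431  0.01230501]
T rect ((0.5724177956581116, -0.3169800043106079), (0.012001754716038704, 0.02956266887485981), 77.27018737792969)
```

```bash
python3 - <<'E'
from h import *
p=imaging.snapshot('top'); X=cloud(p).reshape(-1,3)
m=(X[:,0]>.42)&(X[:,0]<.7)&(X[:,1]>-.26)&(X[:,1]<-.05)&(X[:,2]>.02)&(X[:,2]<.2)
P=X[m]; print(P.min(0),P.max(0)); Q=P[P[:,2]>.07]; print(Q.min(0),Q.max(0))
s=st(); print(yawof(s)); print(totool([.5724,-.317,.1]))
M=R.from_quat(s['eef_rot']); 
D=R.from_euler('z',-12.5,degrees=True)*R.from_quat([1,0,0,0])
print('turn',np.degrees((M.inv()*D).as_rotvec()))
E
```

```text
[ 0.44466896 -0.20554816  0.02005229] [ 0.55986691 -0.09274612  0.1459624 ]
[ 0.50449033 -0.19223086  0.07003437] [ 0.54914905 -0.09274612  0.1459624 ]
{'clock': 2.283, 'q': [0.497, 0.627, -0.011, 1.641, 0.009, 0.872, -1.259], 'tool_pos': [0.503, -0.322, 0.28], 'eef_rot': [0.996, -0.085, 0.0, 0.001], 'contact_force': [-0.249, -0.148, -0.905], 'opening': 1.0}
-9.796181978057003
shift [ 0.0674 -0.0167  0.1805] M [[0.985, -0.17, 0.001], [-0.17, -0.985, -0.001], [0.001, 0.001, -1.0]]
[ 0.06739568 -0.01666121  0.1804625 ]
turn [ 0.06928496 -0.04871282  2.70378861]
```

>>> {"name": "send_rows", "arguments": {"moves": [0.017, -0.004, 0.041, 0, 0, 1, 0.034, -0.008, 0.08, 0, 0, 2, 0.05, -0.013, 0.12, 0, 0, 2.7, 0.0674, -0.0167, 0.155, 0, 0, 2.7, 0.0674, -0.0167, 0.165, 0, 0, 2.7]}}

```text
clock: 2.7
tool_pos: [0.5714, -0.3171, 0.1101]
eef_rot: [0.994, -0.109, -0.002, -0.0]
contact_force: [-0.1, 0.9, 0.6]
opening: 0.997
```

>>> {"name": "send_rows", "arguments": {"moves": [0, 0, 0, 0, 0, 0, 0, 0, 0, 0, 0, 0, 0, 0, 0, 0, 0, 0, 0, 0, 0, 0, 0, 0, 0, 0, 0, 0, 0, 0]}}

```text
clock: 3.12
tool_pos: [0.5717, -0.3184, 0.1125]
eef_rot: [0.994, -0.11, -0.001, 0.0]
contact_force: [-0.4, -0.4, 0.5]
opening: 1.001
```

```bash
python3 - <<'E'
from h import *
s=st(); print(yawof(s)); p=shot('wrist','w2'); totool([.5724,-.317,.044])
X=cloud(p).reshape(-1,3)
m=(X[:,0]>.49)&(X[:,0]<.66)&(X[:,1]>-.37)&(X[:,1]<-.26)&(X[:,2]<.07)
P=X[m]; T=P[(P[:,2]>.045)&(P[:,2]<.06)]
print('T rect',cv2.minAreaRect(T[:,:2].astype(np.float32)), T.mean(0))
E
```

```text
{'clock': 3.117, 'q': [0.435, 0.916, 0.004, 1.585, -0.003, 0.641, -1.351], 'tool_pos': [0.572, -0.318, 0.113], 'eef_rot': [0.994, -0.11, -0.001, 0.0], 'contact_force': [-0.4, -0.366, 0.508], 'opening': 1.001}
-12.615426202812598
shift [ 0.0005 -0.0011  0.0682] M [[0.976, -0.218, -0.002], [-0.218, -0.976, -0.0], [-0.001, 0.001, -1.0]]
T rect ((0.5727302432060242, -0.3171968162059784), (0.011789359152317047, 0.02963486686348915), 77.45293426513672) [ 0.57386855 -0.31757153  0.05263382]
```

View pics/w2.png

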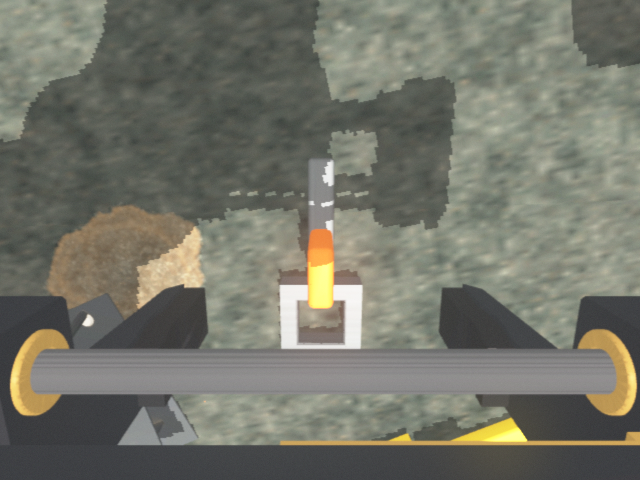

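The orange tab at (320,270) lies centred between the fingers, and its axis is upright in the picture. I descend and grip.

>>> {"name": "send_rows", "arguments": {"moves": [0, -0.0005, 0.03, 0, 0, 0, 0.0005, -0.001, 0.05, 0, 0, 0, 0.0005, -0.001, 0.062, 0, 0, 0, 0.0005, -0.001, 0.068, 0, 0, 0, 0.0005, -0.001, 0.068, 0, 0, 0]}}

```text
clock: 3.58
tool_pos: [0.5718, -0.3169, 0.0435]
eef_rot: [0.994, -0.11, -0.001, -0.0]
contact_force: [0.1, -0.4, -0.1]
opening: 0.998
```

>>> {"name": "send_rows", "arguments": {"moves": [0, 0, 0, 0, 0, 0, 0, 0, 0, 0, 0, 0, 0, 0, 0, 0, 0, 0, 0, 0, 0, 0, 0, 0, 0, 0, 0, 0, 0, 0], "claw": 1, "grip_force": 35}}

```text
clock: 4.0
tool_pos: [0.5722, -0.3171, 0.0442]
eef_rot: [0.994, -0.11, -0.001, 0.0]
contact_force: [-0.2, 0.8, 0.2]
opening: 0.645
```

>>> {"name": "send_rows", "arguments": {"moves": [0, 0, 0, 0, 0, 0, 0, 0, 0, 0, 0, 0, 0, 0, 0, 0, 0, 0, 0, 0, 0, 0, 0, 0, 0, 0, 0, 0, 0, 0]}}

```text
clock: 4.42
tool_pos: [0.5721, -0.3171, 0.0441]
eef_rot: [0.994, -0.11, -0.001, 0.0]
contact_force: [0.2, -0.3, -0.0]
opening: 0.267
```

>>> {"name": "send_rows", "arguments": {"moves": [0, 0, 0, 0, 0, 0, 0, 0, 0, 0, 0, 0, 0, 0, 0, 0, 0, 0, 0, 0, 0, 0, 0, 0, 0, 0, 0, 0, 0, 0]}}

```text
clock: 4.83
tool_pos: [0.5721, -0.3171, 0.044]
eef_rot: [0.994, -0.11, -0.001, 0.0]
contact_force: [-1.0, -0.2, -0.5]
opening: 0.132
```

>>> {"name": "send_rows", "arguments": {"moves": [0, 0, -0.035, 0, 0, 0, 0, 0, -0.075, 0, 0, 0, 0, 0, -0.115, 0, 0, 0, 0, 0, -0.155, 0, 0, 0, 0, 0, -0.18, 0, 0, 0]}}

```text
clock: 5.25
tool_pos: [0.5735, -0.3176, 0.2281]
eef_rot: [0.994, -0.11, 0.001, 0.001]
contact_force: [0.3, -0.2, -1.5]
opening: 0.131
```

```bash
python3 - <<'E'
from h import *
s=st(); print(yawof(s)); totool([.57,-.12,.26]); p=shot('wrist','w3'); p=imaging.snapshot('top'); 
X=cloud(p).reshape(-1,3)
print([ (q,[np.round(ray_z(p,o['point'][0]*640,o['point'][1]*480,z),4) for o in imaging.pinpoint(q,p)[:2]]) for q,z in [('screw_top',.072),('stop_unit',0),('lever_grip',.075)]])
E
```

```text
{'clock': 5.25, 'q': [0.43, 0.766, 0.01, 1.511, -0.008, 0.862, -1.349], 'tool_pos': [0.573, -0.318, 0.228], 'eef_rot': [0.994, -0.11, 0.001, 0.001], 'contact_force': [0.268, -0.241, -1.518], 'opening': 0.131}
-12.599932552814918
shift [-0.0464 -0.1921 -0.0323] M [[0.976, -0.218, 0.002], [-0.218, -0.976, -0.002], [0.002, 0.002, -1.0]]
[('screw_top', [array([0.5354, 0.0968, 0.072 ])]), ('stop_unit', [array([0.5378, 0.1007, 0.    ])]), ('lever_grip', [array([0.474 , 0.0566, 0.075 ])])]
```

View pics/w3.png

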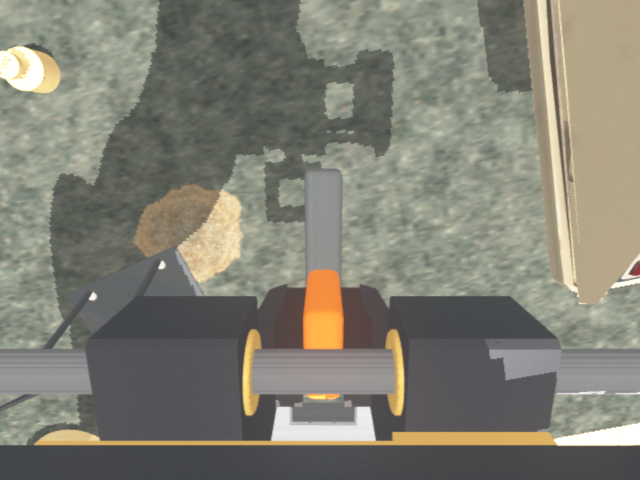

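The key is held: the opening is 0.131, about 11.5 mm. I carry it over the rest.

>>> {"name": "send_rows", "arguments": {"moves": [-0.01, -0.04, -0.03, 0, 0, 0, -0.02, -0.08, -0.032, 0, 0, 0, -0.03, -0.12, -0.032, 0, 0, 0, -0.04, -0.16, -0.032, 0, 0, 0, -0.05, -0.195, -0.032, 0, 0, 0]}}

```text
clock: 5.92
tool_pos: [0.5637, -0.1144, 0.2525]
eef_rot: [0.994, -0.11, -0.005, -0.001]
contact_force: [1.5, 0.9, -1.9]
opening: 0.135
```

```bash
python3 - <<'E'
from h import *
s=st(); print(yawof(s)); totool([.54,-.02,.26])
E
```

```text
{'clock': 5.917, 'q': [0.102, 0.637, 0.031, 1.731, -0.028, 0.783, -1.643], 'tool_pos': [0.564, -0.114, 0.252], 'eef_rot': [0.994, -0.11, -0.005, -0.001], 'contact_force': [1.484, 0.861, -1.911], 'opening': 0.135}
-12.592757323047858
shift [-0.0438 -0.0869 -0.0071] M [[0.976, -0.218, -0.009], [-0.218, -0.976, 0.002], [-0.01, -0.0, -1.0]]
```

>>> {"name": "send_rows", "arguments": {"moves": [-0.02, -0.03, -0.007, 0, 0, 0, -0.035, -0.06, -0.007, 0, 0, 0, -0.044, -0.087, -0.007, 0, 0, 0, -0.044, -0.087, -0.007, 0, 0, 0, -0.044, -0.087, -0.007, 0, 0, 0]}}

```text
clock: 6.33
tool_pos: [0.5384, -0.0175, 0.258]
eef_rot: [0.994, -0.107, -0.007, -0.001]
contact_force: [0.3, -1.4, -1.5]
opening: 0.136
```

>>> {"name": "send_rows", "arguments": {"moves": [0, 0, 0, 0, 0, 0, 0, 0, 0, 0, 0, 0, 0, 0, 0, 0, 0, 0, 0, 0, 0, 0, 0, 0, 0, 0, 0, 0, 0, 0]}}

```text
clock: 6.75
tool_pos: [0.5385, -0.0184, 0.2578]
eef_rot: [0.994, -0.108, -0.007, -0.001]
contact_force: [-0.2, -0.1, -1.9]
opening: 0.13
```

```bash
python3 - <<'E'
from h import *
s=st(); p=shot('wrist','w4'); np.save('X4.npy',cloud(p)); 
for q,z in [('screw_top',.072),('stop_unit',0),('lever_grip',.075),('key_grip',.09)]:
    print(q,[(round(o['score'],2),np.round(np.array(o['point'])*[640,480]),np.round(ray_z(p,o['point'][0]*640,o['point'][1]*480,z),4)) for o in imaging.pinpoint(q,p)[:2]])
E
```

```text
{'clock': 6.75, 'q': [-0.075, 0.587, 0.041, 1.829, -0.039, 0.74, -1.799], 'tool_pos': [0.538, -0.018, 0.258], 'eef_rot': [0.994, -0.108, -0.007, -0.001], 'contact_force': [-0.206, -0.055, -1.85], 'opening': 0.13}
screw_top [(0.88, array([174., 253.]), array([0.5368, 0.0986, 0.072 ]))]
stop_unit [(0.64, array([202., 232.]), array([0.5353, 0.0972, 0.    ]))]
lever_grip []
key_grip [(0.92, array([320., 335.]), array([0.4546, 0.0025, 0.09  ]))]
```

View pics/w4.png

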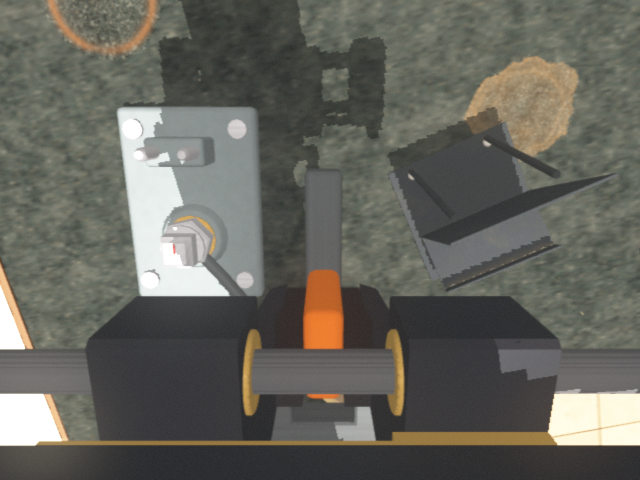

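The screw head at (178,250), the pegs at (143,155) and (182,155) and the base plate are all clear here, so I fit the unit's pose.

```bash
python3 - <<'E'
from h import *
Xi=np.load('X4.npy')[:, :270]; X=Xi.reshape(-1,3)
m=(X[:,0]>.45)&(X[:,0]<.67)&(X[:,1]>.02)&(X[:,1]<.18)
P=X[m]
def rect(lo,hi,c=None,rad=.03):
    Q=P[(P[:,2]>lo)&(P[:,2]<hi)]
    if c is not None: Q=Q[np.hypot(*(Q[:,:2]-c).T)<rad]
    r_=cv2.minAreaRect(Q[:,:2].astype(np.float32)); print(lo,hi,len(Q),np.round(r_[0],4),np.round(r_[1],4),round(r_[2],2),'mean',np.round(Q.mean(0),4),'medz',np.median(Q[:,2])); return Q
rect(.014,.022)
rect(.069,.075,[.5365,.0985],.025)
rect(.051,.057,[.61,.085],.04)
Q=rect(.076,.084,[.61,.085],.04)
# two pegs
_,l,c=cv2.kmeans(Q[:,:2].astype(np.float32),2,None,(3,50,1e-6),5,0); print(c)
d=c[0]-c[1]; print('peg dir',np.degrees(np.arctan2(d[1],d[0])), np.hypot(*d))
E
```

```text
0.014 0.022 17725 [0.5614 0.0929] [0.1156 0.1684] 77.29 mean [0.5692 0.0887 0.0184] medz 0.018419438670664135
0.069 0.075 714 [0.5374 0.0981] [0.0222 0.0225] 77.19 mean [0.537  0.0976 0.0719] medz 0.07218157306633272
0.051 0.057 1295 [0.6096 0.0826] [0.0465 0.0211] 77.54 mean [0.6098 0.0812 0.0542] medz 0.05432491307209004
0.076 0.084 305 [0.6096 0.0818] [0.0384 0.0096] 77.59 mean [0.6096 0.0812 0.0799] medz 0.08009644863466779
[[0.6128842  0.09566034]
 [0.60640734 0.06677944]]
peg dir 77.359886 0.029598251
```

```bash
python3 - <<'E'
from h import *
s=r.get_state(); X=np.load('X4.npy').reshape(-1,3); Rt=R.from_quat(s['eef_rot'])
L=Rt.inv().apply(X-s['tool_pos'])
m=(abs(L[:,1])<.02)&(L[:,0]>-.03)&(L[:,0]<.08)&(L[:,2]>-.02)&(L[:,2]<.06)
K=L[m]; T=K[(K[:,0]>.02)&(K[:,0]<.07)&(K[:,2]>.025)&(K[:,2]<.04)]
print('tail x max',T[:,0].max(),'y',T[:,1].min(),T[:,1].max(),'z',np.median(T[:,2]))
a=np.polyfit(T[:,0],T[:,2],1);print('slope deg',np.degrees(a[0]))
print(cv2.minAreaRect(T[:,:2].astype(np.float32)))
B=K[K[:,2]<-.003]; print(len(B),B.min(0),B.max(0),np.median(B[:,2]))
D=R.from_euler('z',-12.6,degrees=True)*R.from_quat([1,0,0,0])
print('turn',np.degrees((Rt.inv()*D).as_rotvec()),yawof(s)); totool([.576,.0893,.19])
E
```

```text
tail x max 0.05246009431685926 y -0.006076642886484396 0.007967593855417947 z 0.031821690642420054
slope deg 0.8422317499585241
((0.036234430968761444, 0.000933873001486063), (0.014032171107828617, 0.032432496547698975), 89.73047637939453)
4462 [-0.01442929 -0.01875559 -0.01999976] [ 0.01571354  0.01996809 -0.00300048] -0.009282979237995113
turn [5.28348501e-04 8.05406206e-01 2.61159397e-01] -12.338827113910796
shift [ 0.0148 -0.1125  0.0678] M [[0.977, -0.214, -0.014], [-0.214, -0.977, 0.003], [-0.014, -0.0, -1.0]]
```

>>> {"name": "send_rows", "arguments": {"moves": [0.004, -0.038, 0.01, 0, 0.6, 0.2, 0.008, -0.076, 0.03, 0, 1.2, 0.3, 0.012, -0.105, 0.05, 0, 1.2, 0.3, 0.0144, -0.1131, 0.07, 0, 1.2, 0.3, 0.0144, -0.1131, 0.085, 0, 1.2, 0.3]}}

```text
clock: 7.42
tool_pos: [0.576, 0.0951, 0.1713]
eef_rot: [0.994, -0.107, 0.003, -0.001]
contact_force: [0.1, -0.9, -2.9]
opening: 0.134
```

>>> {"name": "send_rows", "arguments": {"moves": [0, 0, 0, 0, 0, 0, 0, 0, 0, 0, 0, 0, 0, 0, 0, 0, 0, 0, 0, 0, 0, 0, 0, 0, 0, 0, 0, 0, 0, 0]}}

```text
clock: 7.83
tool_pos: [0.5767, 0.0945, 0.1725]
eef_rot: [0.994, -0.107, 0.005, -0.001]
contact_force: [0.4, -0.6, -2.0]
opening: 0.137
```

```bash
cat > chk.py <<'E'
from h import *
import sys
s=st(); p=shot('wrist',sys.argv[1]); np.save('X.npy',cloud(p)); X=np.load('X.npy').reshape(-1,3); Rt=R.from_quat(s['eef_rot'])
L=Rt.inv().apply(X-s['tool_pos'])
m=(abs(L[:,1])<.02)&(L[:,0]>-.03)&(L[:,0]<.08)&(L[:,2]>-.02)&(L[:,2]<.06)
K=L[m]; T=K[(K[:,0]>.02)&(K[:,0]<.07)&(K[:,2]>.025)&(K[:,2]<.04)]
rc=cv2.minAreaRect(T[:,:2].astype(np.float32)); print('tail',rc,T[:,0].max(),np.median(T[:,2]),'slope',np.degrees(np.polyfit(T[:,0],T[:,2],1)[0]))
W=Rt.apply(T)+s['tool_pos']; print('tail centre world',W.mean(0),'tilt world',np.degrees(np.polyfit(T[:,0],W[:,2],1)[0]))
Q=X[(X[:,2]>.076)&(X[:,2]<.084)&(np.hypot(X[:,0]-.6096,X[:,1]-.0815)<.035)]
if len(Q)>20:
    print('pegs',len(Q),cv2.minAreaRect(Q[:,:2].astype(np.float32)))
    print('pegs in tool',cv2.minAreaRect(Rt.inv().apply(Q-s['tool_pos'])[:,:2].astype(np.float32)))
D=R.from_euler('z',-12.6,degrees=True)*R.from_quat([1,0,0,0])
print('turn to level',np.degrees((Rt.inv()*D).as_rotvec()),yawof(s)); totool([.5757,.09,.116])
E
python3 chk.py w5
```

```text
{'clock': 7.833, 'q': [-0.27, 0.754, 0.048, 1.791, -0.059, 0.589, -1.972], 'tool_pos': [0.577, 0.094, 0.173], 'eef_rot': [0.994, -0.107, 0.005, -0.001], 'contact_force': [0.411, -0.559, -2.035], 'opening': 0.137}
tail ((0.03616473823785782, 9.771808981895447e-05), (0.013952990062534809, 0.032375771552324295), 89.36539459228516) 0.05231711108225376 0.03161783263833412 slope 0.7846772852549805
tail centre world [0.61292242 0.08652706 0.14110701] tilt world -0.2887708056122326
pegs 399 ((0.6094906330108643, 0.08234623819589615), (0.03915180638432503, 0.009600585326552391), 77.6959457397461)
pegs in tool ((0.033770207315683365, 0.005196986719965935), (0.039152126759290695, 0.00961253885179758), 89.96322631835938)
turn to level [-0.21110207 -0.49563867  0.26167371] -12.33923343827268
shift [-0.0004  0.0049  0.0563] M [[0.977, -0.214, 0.009], [-0.214, -0.977, 0.002], [0.008, -0.004, -1.0]]
```

View pics/w5.png

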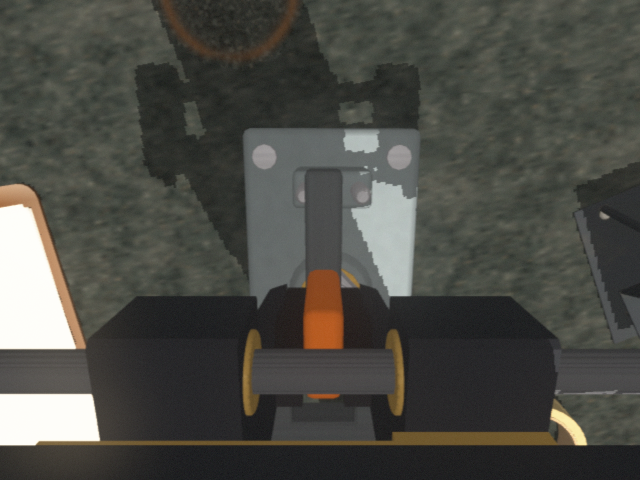

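```bash
python3 - <<'E'
from h import *
for f in ['X.npy','X4.npy']:
    X=np.load(f).reshape(-1,3); d=X-[.537,.098,0]; c,s_=np.cos(np.radians(-12.6)),np.sin(np.radians(-12.6))
    x=d[:,0]*c+d[:,1]*s_; y=-d[:,0]*s_+d[:,1]*c
    m=(x>-.055)&(x<.105)&(abs(y)<.05)&(X[:,2]>.012)&(X[:,2]<.024)
    A=np.c_[x[m],y[m],np.ones(m.sum())]; print(f,m.sum(),np.degrees(np.linalg.lstsq(A,X[m,2],rcond=None)[0][:2]),x[m].min(),x[m].max())
E
```

```text
X.npy 16072 [0.31414644 0.04056608] -0.013740821330789174 0.10499554495990121
X4.npy 14838 [0.00298006 0.0394908 ] -0.0549921461804363 0.1046871080520745
```

>>> {"name": "send_rows", "arguments": {"moves": [-0.0006, 0.0047, 0.005, 0, 0, 0.5, -0.0006, 0.0047, 0.015, 0, 0, 0.5, -0.0006, 0.0047, 0.025, 0, 0, 0.5, -0.0006, 0.0047, 0.035, 0, 0, 0.5, -0.0006, 0.0047, 0.035, 0, 0, 0.5]}}

```text
clock: 8.3
tool_pos: [0.5736, 0.09, 0.1346]
eef_rot: [0.994, -0.112, 0.002, -0.001]
contact_force: [-0.6, 0.6, -2.2]
opening: 0.133
```

>>> {"name": "send_rows", "arguments": {"moves": [0, 0, 0, 0, 0, 0, 0, 0, 0, 0, 0, 0, 0, 0, 0, 0, 0, 0, 0, 0, 0, 0, 0, 0, 0, 0, 0, 0, 0, 0]}}

```text
clock: 8.72
tool_pos: [0.5739, 0.0901, 0.135]
eef_rot: [0.994, -0.112, 0.002, -0.001]
contact_force: [-0.5, -0.5, -2.5]
opening: 0.131
```

```bash
python3 chk.py w6
```

```text
{'clock': 8.717, 'q': [-0.26, 0.81, 0.042, 1.819, -0.063, 0.509, -1.97], 'tool_pos': [0.574, 0.09, 0.135], 'eef_rot': [0.994, -0.112, 0.002, -0.001], 'contact_force': [-0.549, -0.505, -2.545], 'opening': 0.131}
tail ((0.036129117012023926, 0.00012238789349794388), (0.01393130887299776, 0.03234392777085304), 89.3744888305664) 0.05225375345917634 0.0316399857958049 slope 0.9170077645394952
tail centre world [0.60995483 0.08182719 0.10343359] tilt world -0.6476124611111426
pegs 781 ((0.6096248030662537, 0.08252301067113876), (0.03963303938508034, 0.009684688411653042), 77.09454345703125)
pegs in tool ((0.0362006276845932, -0.0003651529550552368), (0.00968694593757391, 0.03963306173682213), 0.09233725070953369)
turn to level [-0.13355055 -0.26943554 -0.21620816] -12.816523572018951
shift [ 0.0017 -0.0003  0.019 ] M [[0.975, -0.222, 0.005], [-0.222, -0.975, 0.001], [0.005, -0.002, -1.0]]
```

View pics/w6.png

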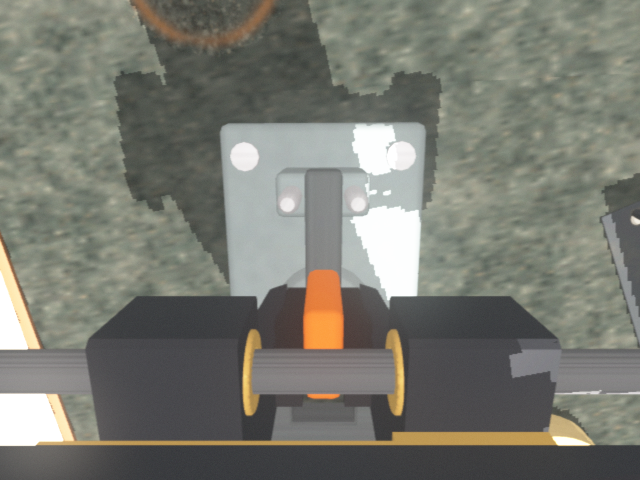

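The tail is between the pegs, pictured at (288,205) and (358,205), and needs about 1 mm of correction. I shift it and lower it to just above the head.

>>> {"name": "send_rows", "arguments": {"moves": [0.0014, -0.0007, 0.002, 0, 0, 0.7, 0.0014, -0.0007, 0.006, 0, 0, 0.7, 0.0014, -0.0007, 0.01, 0, 0, 0.7, 0.0014, -0.0007, 0.012, 0, 0, 0.7, 0.0014, -0.0007, 0.012, 0, 0, 0.7]}}

```text
clock: 9.18
tool_pos: [0.575, 0.0904, 0.1222]
eef_rot: [0.993, -0.118, 0.002, -0.001]
contact_force: [0.3, -0.5, -1.5]
opening: 0.135
```

>>> {"name": "send_rows", "arguments": {"moves": [0, 0, 0, 0, 0, 0, 0, 0, 0, 0, 0, 0, 0, 0, 0, 0, 0, 0, 0, 0, 0, 0, 0, 0, 0, 0, 0, 0, 0, 0]}}

```text
clock: 9.6
tool_pos: [0.5751, 0.0904, 0.1223]
eef_rot: [0.993, -0.118, 0.002, -0.001]
contact_force: [-0.2, 0.3, -1.5]
opening: 0.131
```

```bash
python3 chk.py w7
```

```text
{'clock': 9.6, 'q': [-0.26, 0.832, 0.043, 1.819, -0.068, 0.488, -1.977], 'tool_pos': [0.575, 0.09, 0.122], 'eef_rot': [0.993, -0.118, 0.002, -0.001], 'contact_force': [-0.16, 0.264, -1.528], 'opening': 0.131}
tail ((0.03562721610069275, 0.00014104321599006653), (0.0331018827855587, 0.0291636660695076), 36.53010559082031) 0.052260284923133664 0.03162664017761991 slope 0.8232703241302283
tail centre world [0.61089195 0.08173857 0.09068654] tilt world -0.6215457660934133
pegs 914 ((0.615338921546936, 0.08087266981601715), (0.039341021329164505, 0.022113993763923645), 77.1581802368164)
pegs in tool ((0.0412411205470562, -3.2570213079452515e-05), (0.03934112936258316, 0.02213383838534355), 89.33345031738281)
turn to level [-0.10427271 -0.20251971 -0.91047694] -13.510664488310518
shift [0.0007 0.0003 0.0063] M [[0.972, -0.234, 0.004], [-0.234, -0.972, 0.001], [0.003, -0.002, -1.0]]
```

>>> {"name": "send_rows", "arguments": {"moves": [0.0004, 0, 0.002, 0, 0, 0, 0.0004, 0, 0.004, 0, 0, 0, 0.0004, 0, 0.006, 0, 0, 0, 0.0004, 0, 0.008, 0, 0, 0, 0.0004, 0, 0.01, 0, 0, 0]}}

```text
clock: 10.07
tool_pos: [0.5754, 0.0903, 0.112]
eef_rot: [0.993, -0.118, 0.002, -0.001]
contact_force: [0.1, 0.1, -1.9]
opening: 0.13
```

>>> {"name": "send_rows", "arguments": {"moves": [0, 0, 0.001, 0, 0, 0, 0, 0, 0.003, 0, 0, 0, 0, 0, 0.005, 0, 0, 0, 0, 0, 0.007, 0, 0, 0, 0, 0, 0.008, 0, 0, 0]}}

```text
clock: 10.48
tool_pos: [0.5753, 0.0903, 0.1037]
eef_rot: [0.993, -0.118, 0.002, -0.001]
contact_force: [-0.7, -0.5, -1.7]
opening: 0.128
```

Underside is now at about 60 mm with no contact force, so it is sliding over the head freely. I continue down.

>>> {"name": "send_rows", "arguments": {"moves": [0, 0, 0.001, 0, 0, 0, 0, 0, 0.002, 0, 0, 0, 0, 0, 0.003, 0, 0, 0, 0, 0, 0.004, 0, 0, 0, 0, 0, 0.0045, 0, 0, 0]}}

```text
clock: 10.9
tool_pos: [0.5753, 0.0903, 0.0991]
eef_rot: [0.993, -0.118, 0.001, -0.001]
contact_force: [-0.1, -0.2, -1.8]
opening: 0.133
```

>>> {"name": "send_rows", "arguments": {"moves": [0, 0, 0.0005, 0, 0, 0, 0, 0, 0.001, 0, 0, 0, 0, 0, 0.0015, 0, 0, 0, 0, 0, 0.0015, 0, 0, 0, 0, 0, 0.0015, 0, 0, 0]}}

```text
clock: 11.32
tool_pos: [0.5754, 0.0903, 0.098]
eef_rot: [0.993, -0.118, 0.002, -0.001]
contact_force: [-0.7, 0.9, 3.2]
opening: 0.132
```

Contact came at TCP 0.098, the expected height. I open a little and check.

>>> {"name": "send_rows", "arguments": {"moves": [0, 0, 0, 0, 0, 0, 0, 0, 0, 0, 0, 0, 0, 0, 0, 0, 0, 0, 0, 0, 0, 0, 0, 0, 0, 0, 0, 0, 0, 0], "claw": 0}}

```text
clock: 11.73
tool_pos: [0.5754, 0.0903, 0.0979]
eef_rot: [0.993, -0.118, 0.002, -0.001]
contact_force: [-0.7, -0.1, -0.0]
opening: 0.487
```

>>> {"name": "send_rows", "arguments": {"moves": [0, 0, -0.01, 0, 0, 0, 0, 0, -0.03, 0, 0, 0, 0, 0, -0.06, 0, 0, 0, 0, 0, -0.1, 0, 0, 0, -0.01, 0, -0.13, 0, 0, 0]}}

```text
clock: 12.15
tool_pos: [0.5673, 0.0919, 0.231]
eef_rot: [0.993, -0.118, 0.004, -0.001]
contact_force: [0.4, 0.4, 0.9]
opening: 0.499
```

>>> {"name": "send_rows", "arguments": {"moves": [-0.03, 0, -0.03, 0, 0, 0, -0.06, 0, -0.03, 0, 0, 0, -0.08, 0, -0.03, 0, 0, 0, -0.08, 0, -0.03, 0, 0, 0, -0.08, 0, -0.03, 0, 0, 0]}}

```text
clock: 12.57
tool_pos: [0.4887, 0.111, 0.2614]
eef_rot: [0.993, -0.118, 0.004, -0.001]
contact_force: [1.0, -0.1, 0.8]
opening: 0.497
```

```bash
python3 - <<'E'
from h import *
s=st(); p=shot('wrist','w8'); X=cloud(p); np.save('X8.npy',X); shot('scene','s8')
for q,z in [('key_hole',.054),('key_grip',.09),('lever_grip',.075)]:
    print(q,[(round(o['score'],2),np.round(np.array(o['point'])*[640,480]),np.round(ray_z(p,o['point'][0]*640,o['point'][1]*480,z),4)) for o in imaging.pinpoint(q,p)[:2]])
P=X.reshape(-1,3); c,s_=np.cos(np.radians(-12.6)),np.sin(np.radians(-12.6)); d=P-[.537,.098,0]
B=np.c_[d[:,0]*c+d[:,1]*s_,-d[:,0]*s_+d[:,1]*c,d[:,2]]
hd=B[(abs(B[:,0])<.035)&(abs(B[:,1])<.035)&(B[:,2]>.06)&(B[:,2]<.08)]
print('head z hist',np.histogram(hd[:,2],np.arange(.06,.081,.002)))
k=hd[(hd[:,2]<.0695)&(hd[:,2]>.066)]; print('head rect',cv2.minAreaRect(k[:,:2].astype(np.float32)),np.median(k[:,2]))
t=B[(B[:,2]>.1)&(B[:,2]<.112)&(abs(B[:,0]-.04)<.03)&(abs(B[:,1])<.03)]; print('tab',len(t),cv2.minAreaRect(t[:,:2].astype(np.float32)),np.median(t[:,2]))
E
```

```text
{'clock': 12.567, 'q': [-0.365, 0.529, 0.075, 1.952, -0.06, 0.654, -2.059], 'tool_pos': [0.489, 0.111, 0.261], 'eef_rot': [0.993, -0.118, 0.004, -0.001], 'contact_force': [0.982, -0.078, 0.767], 'opening': 0.497}
key_hole []
key_grip [(0.97, array([320., 101.]), array([0.5739, 0.0931, 0.09  ])), (0.46, array([391., 233.]), array([0.4742, 0.0643, 0.09  ]))]
lever_grip [(0.69, array([394., 230.]), array([0.4717, 0.0607, 0.075 ])), (0.48, array([323., 160.]), array([0.535 , 0.1001, 0.075 ]))]
head z hist (array([  20,   33,   47,  977, 1965,  333,  447,    8,    1,    9]), array([0.06 , 0.062, 0.064, 0.066, 0.068, 0.07 , 0.072, 0.074, 0.076,
       0.078, 0.08 ]))
head rect ((0.0023162364959716797, 0.0016640406101942062), (0.046004120260477066, 0.05071061849594116), 89.1799545288086) 0.06829223622275385
tab 921 ((0.03931639716029167, 0.00103337736800313), (0.011504593305289745, 0.02979983761906624), 88.76393127441406) 0.10710633249540909
```

View pics/w8.png

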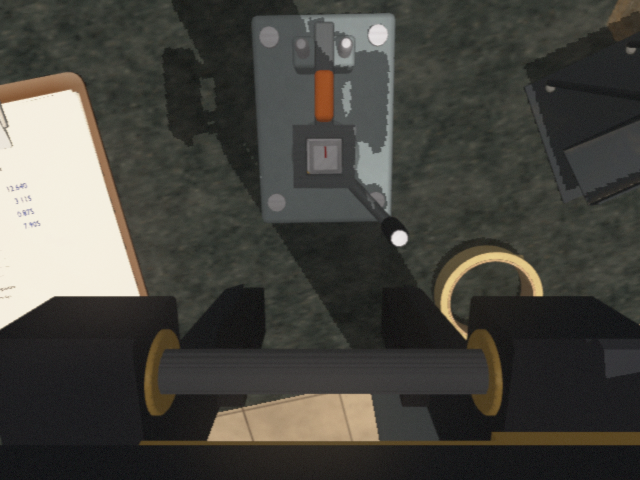

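The key is seated: head top 68.3 mm, tab top 107.1 mm, tail between the pegs. The lever post cap shows at (399,238). I locate the post next.

```bash
python3 - <<'E'
from h import *
X=np.load('X8.npy').reshape(-1,3); Q=X[(X[:,2]>.088)&(X[:,2]<.1)&(np.hypot(X[:,0]-.472,X[:,1]-.061)<.03)]
print(len(Q),np.median(Q,0),cv2.minEnclosingCircle(Q[:,:2].astype(np.float32)))
s=st(); c=np.array(cv2.minEnclosingCircle(Q[Q[:,2]>.092][:,:2].astype(np.float32))[0]); print(c, c-[.537,.098], np.hypot(*(c-[.537,.098])))
totool([*c,.12]);print(yawof(s))
E
```

```text
378 [0.47350759 0.06179297 0.09735819] ((0.47185689210891724, 0.06121839955449104), 0.007974266074597836)
{'clock': 12.817, 'q': [-0.363, 0.533, 0.076, 1.949, -0.06, 0.654, -2.059], 'tool_pos': [0.49, 0.11, 0.26], 'eef_rot': [0.993, -0.119, 0.004, -0.001], 'contact_force': [0.948, -0.411, -0.544], 'opening': 0.499}
[0.47205698 0.06118207] [-0.06494302 -0.03681793] 0.07465356934095507
shift [-0.0072  0.0524  0.14  ] M [[0.972, -0.236, 0.009], [-0.236, -0.972, 0.001], [0.008, -0.003, -1.0]]
-13.657552630010505
```

>>> {"name": "send_rows", "arguments": {"moves": [-0.003, 0.026, 0.02, 0, -0.3, 0, -0.0072, 0.0524, 0.055, 0, -0.5, 0, -0.0072, 0.0524, 0.095, 0, -0.5, 0, -0.0072, 0.0524, 0.13, 0, -0.5, 0, -0.0072, 0.0524, 0.14, 0, -0.5, 0]}}

```text
clock: 13.23
tool_pos: [0.4704, 0.0601, 0.1159]
eef_rot: [0.993, -0.12, -0.003, -0.0]
contact_force: [0.1, 0.1, 0.2]
opening: 0.497
```

```bash
python3 - <<'E'
from h import *
s=st(); totool([.472,.0612,.086]); shot('wrist','w9')
E
```

```text
{'clock': 13.233, 'q': [-0.236, 0.77, 0.021, 2.133, -0.072, 0.246, -1.961], 'tool_pos': [0.47, 0.06, 0.116], 'eef_rot': [0.993, -0.12, -0.003, -0.0], 'contact_force': [0.128, 0.085, 0.229], 'opening': 0.497}
shift [ 0.0015 -0.0015  0.0299] M [[0.971, -0.238, -0.006], [-0.238, -0.971, 0.001], [-0.007, 0.0, -1.0]]
```

View pics/w9.png

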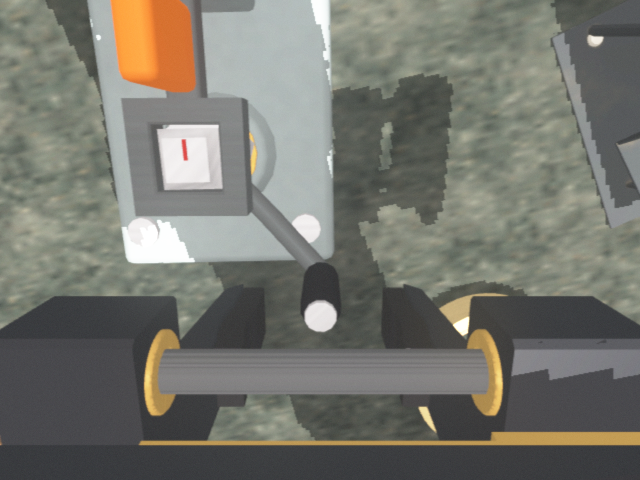

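>>> {"name": "send_rows", "arguments": {"moves": [0.001, -0.001, 0.01, 0, 0, 0, 0.0015, -0.0015, 0.018, 0, 0, 0, 0.0015, -0.0015, 0.025, 0, 0, 0, 0.0015, -0.0015, 0.029, 0, 0, 0, 0.0015, -0.0015, 0.029, 0, 0, 0]}}

```text
clock: 13.7
tool_pos: [0.4723, 0.0619, 0.0874]
eef_rot: [0.993, -0.119, -0.003, -0.0]
contact_force: [-1.1, 0.1, -0.5]
opening: 0.499
```

>>> {"name": "send_rows", "arguments": {"moves": [0, 0, 0, 0, 0, 0, 0, 0, 0, 0, 0, 0, 0, 0, 0, 0, 0, 0, 0, 0, 0, 0, 0, 0, 0, 0, 0, 0, 0, 0], "claw": 1, "grip_force": 20}}

```text
clock: 14.12
tool_pos: [0.4722, 0.0617, 0.0876]
eef_rot: [0.993, -0.119, -0.003, -0.0]
contact_force: [0.1, -0.1, 2.3]
opening: 0.172
```

>>> {"name": "send_rows", "arguments": {"moves": [0, 0, 0, 0, 0, 0, 0, 0, 0, 0, 0, 0, 0, 0, 0, 0, 0, 0, 0, 0, 0, 0, 0, 0, 0, 0, 0, 0, 0, 0]}}

```text
clock: 14.53
tool_pos: [0.4722, 0.0617, 0.0877]
eef_rot: [0.993, -0.119, -0.003, -0.0]
contact_force: [0.8, -0.4, 1.3]
opening: 0.171
```

```bash
cat > arc.py <<'E'
from h import *
import sys
C=np.array([.537,.098]); s=st(); p=np.array(s['tool_pos']); th=np.arctan2(p[1]-C[1],p[0]-C[0])%(2*np.pi); rad=np.hypot(*(p[:2]-C))
f=np.array(s['contact_force']); t=np.array([np.sin(th),-np.cos(th)]); n=np.array([np.cos(th),np.sin(th)])
print('theta',np.degrees(th),'r',rad,'Ftan(resist)',-f[:2]@t,'Frad',f[:2]@n)
Rt=R.from_quat(s['eef_rot'])
step=float(sys.argv[1]); th0=float(sys.argv[2]) if len(sys.argv)>2 else np.degrees(th)
for i in range(1,6):
    a=np.radians(th0-step*i); q=np.array([*(C+.0748*np.array([np.cos(a),np.sin(a)])),.0865]); print(np.round(Rt.inv().apply(q-p)*1000,1))
E
python3 arc.py 1.5
```

```text
{'clock': 14.533, 'q': [-0.234, 0.828, 0.014, 2.136, -0.074, 0.183, -1.961], 'tool_pos': [0.472, 0.062, 0.088], 'eef_rot': [0.993, -0.119, -0.003, -0.0], 'contact_force': [0.783, -0.37, 1.324], 'opening': 0.171}
theta 209.2877441771936 r 0.07428826096193451 Ftan(resist) 0.7053799269587261 Frad -0.5020973345899629
[-1.7 -1.1  1.2]
[-3.  -2.6  1.2]
[-4.2 -4.1  1.2]
[-5.4 -5.7  1.2]
[-6.6 -7.2  1.2]
```

>>> {"name": "send_rows", "arguments": {"moves": [-0.0017, -0.0011, 0, 0, 0, 0, -0.003, -0.0026, 0, 0, 0, 0, -0.0042, -0.0041, 0, 0, 0, 0, -0.0054, -0.0057, 0, 0, 0, 0, -0.0066, -0.0072, 0, 0, 0, 0]}}

```text
clock: 14.95
tool_pos: [0.4679, 0.0705, 0.0878]
eef_rot: [0.993, -0.119, -0.003, -0.0]
contact_force: [1.7, -0.9, -0.3]
opening: 0.171
```

```bash
sed -i 's/\.0865\]/.0876]/' arc.py; python3 arc.py 1.3 201.5
```

```text
{'clock': 14.95, 'q': [-0.255, 0.827, 0.015, 2.146, -0.083, 0.174, -1.972], 'tool_pos': [0.468, 0.071, 0.088], 'eef_rot': [0.993, -0.119, -0.003, -0.0], 'contact_force': [1.703, -0.945, -0.291], 'opening': 0.171}
theta 201.69045561046022 r 0.07439356970825393 Ftan(resist) 1.507789565656381 Frad -1.2333322851552961
[-1.4 -1.4  0.2]
[-2.4 -2.8  0.2]
[-3.3 -4.2  0.2]
[-4.1 -5.7  0.2]
[-5.  -7.2  0.2]
```

>>> {"name": "send_rows", "arguments": {"moves": [-0.0012, -0.0014, 0, 0, 0, 0, -0.0022, -0.0028, 0, 0, 0, 0, -0.0032, -0.0042, 0, 0, 0, 0, -0.004, -0.0057, 0, 0, 0, 0, -0.0048, -0.0072, 0, 0, 0, 0]}}

```text
clock: 15.37
tool_pos: [0.4652, 0.0786, 0.0878]
eef_rot: [0.993, -0.119, -0.003, -0.0]
contact_force: [2.4, -2.7, -2.5]
opening: 0.175
```

```bash
python3 arc.py 1.2
```

```text
{'clock': 15.367, 'q': [-0.274, 0.826, 0.017, 2.151, -0.09, 0.169, -1.983], 'tool_pos': [0.465, 0.079, 0.088], 'eef_rot': [0.993, -0.119, -0.003, -0.0], 'contact_force': [2.386, -2.708, -2.529], 'opening': 0.175}
theta 195.14885387642934 r 0.07440318486522986 Ftan(resist) 3.237354070470121 Frad -1.5950446419666466
[-1.1 -1.2  0.2]
[-1.8 -2.6  0.2]
[-2.5 -4.   0.2]
[-3.1 -5.4  0.2]
[-3.8 -6.9  0.2]
```

>>> {"name": "send_rows", "arguments": {"moves": [-0.0008, -0.0012, 0, 0, 0, 0, -0.0015, -0.0026, 0, 0, 0, 0, -0.0022, -0.004, 0, 0, 0, 0, -0.0028, -0.0054, 0, 0, 0, 0, -0.0035, -0.0069, 0, 0, 0, 0]}}

```text
clock: 15.78
tool_pos: [0.4635, 0.0862, 0.0878]
eef_rot: [0.993, -0.119, -0.002, -0.0]
contact_force: [2.1, -3.8, -2.1]
opening: 0.175
```

```bash
python3 arc.py 1.0
```

```text
{'clock': 15.783, 'q': [-0.291, 0.826, 0.019, 2.152, -0.097, 0.168, -1.993], 'tool_pos': [0.463, 0.086, 0.088], 'eef_rot': [0.993, -0.119, -0.002, -0.0], 'contact_force': [2.142, -3.846, -2.098], 'opening': 0.175}
theta 189.13986221658877 r 0.07446498014127809 Ftan(resist) 4.137185142268151 Frad -1.5043348015126357
[-0.8 -1.1  0.2]
[-1.3 -2.3  0.2]
[-1.7 -3.5  0.2]
[-2.2 -4.7  0.2]
[-2.6 -6.   0.2]
```

>>> {"name": "send_rows", "arguments": {"moves": [-0.0004, -0.001, 0, 0, 0, 0, -0.0008, -0.002, 0, 0, 0, 0, -0.0012, -0.003, 0, 0, 0, 0, -0.0015, -0.004, 0, 0, 0, 0, -0.0018, -0.0045, 0, 0, 0, 0]}}

```text
clock: 16.2
tool_pos: [0.4628, 0.0911, 0.0878]
eef_rot: [0.993, -0.119, -0.002, -0.0]
contact_force: [2.7, -2.4, -1.7]
opening: 0.171
```

```bash
python3 arc.py 1.0
```

```text
{'clock': 16.2, 'q': [-0.302, 0.826, 0.02, 2.151, -0.102, 0.169, -1.999], 'tool_pos': [0.463, 0.091, 0.088], 'eef_rot': [0.993, -0.119, -0.002, -0.0], 'contact_force': [2.71, -2.376, -1.677], 'opening': 0.171}
theta 185.348259796344 r 0.07451359253523887 Ftan(resist) 2.61828625253437 Frad -2.476349895839172
[-0.7 -1.1  0.2]
[-1.1 -2.4  0.2]
[-1.5 -3.6  0.2]
[-1.8 -4.9  0.2]
[-2.1 -6.2  0.2]
```

>>> {"name": "send_rows", "arguments": {"moves": [-0.0004, -0.0011, 0, 0, 0, 0, -0.0008, -0.0024, 0, 0, 0, 0, -0.0011, -0.0036, 0, 0, 0, 0, -0.0014, -0.0049, 0, 0, 0, 0, -0.0017, -0.0062, 0, 0, 0, 0]}}

```text
clock: 16.62
tool_pos: [0.4625, 0.0975, 0.0878]
eef_rot: [0.993, -0.119, -0.003, -0.0]
contact_force: [1.7, -1.9, -1.4]
opening: 0.173
```

```bash
python3 arc.py 1.0
```

```text
{'clock': 16.617, 'q': [-0.317, 0.827, 0.021, 2.148, -0.107, 0.172, -2.007], 'tool_pos': [0.462, 0.098, 0.088], 'eef_rot': [0.993, -0.119, -0.003, -0.0], 'contact_force': [1.658, -1.947, -1.38], 'opening': 0.173}
theta 180.34925980680157 r 0.07450461639164643 Ftan(resist) 1.9574383290022426 Frad -1.646410525691032
[-0.6 -1.2  0.2]
[-0.9 -2.5  0.2]
[-1.1 -3.8  0.2]
[-1.4 -5.   0.2]
[-1.6 -6.3  0.2]
```

>>> {"name": "send_rows", "arguments": {"moves": [-0.0003, -0.0012, 0, 0, 0, 0, -0.0006, -0.0025, 0, 0, 0, 0, -0.0008, -0.0038, 0, 0, 0, 0, -0.0011, -0.005, 0, 0, 0, 0, -0.0013, -0.0063, 0, 0, 0, 0]}}

```text
clock: 17.03
tool_pos: [0.4626, 0.104, 0.0878]
eef_rot: [0.993, -0.12, -0.003, -0.0]
contact_force: [3.0, -2.6, -1.5]
opening: 0.177
```

```bash
python3 arc.py 1.0
```

```text
{'clock': 17.033, 'q': [-0.331, 0.828, 0.023, 2.144, -0.112, 0.176, -2.015], 'tool_pos': [0.463, 0.104, 0.088], 'eef_rot': [0.993, -0.12, -0.003, -0.0], 'contact_force': [2.976, -2.647, -1.521], 'opening': 0.177}
theta 175.3821091732211 r 0.07459544739353509 Ftan(resist) 2.3990638941912836 Frad -3.1790011321404843
[-0.4 -1.3  0.2]
[-0.6 -2.6  0.2]
[-0.7 -3.8  0.2]
[-0.8 -5.1  0.2]
[-1.  -6.4  0.2]
```

>>> {"name": "send_rows", "arguments": {"moves": [-0.0001, -0.0013, 0, 0, 0, 0, -0.0002, -0.0026, 0, 0, 0, 0, -0.0003, -0.0038, 0, 0, 0, 0, -0.0003, -0.0051, 0, 0, 0, 0, -0.0004, -0.0064, 0, 0, 0, 0]}}

```text
clock: 17.45
tool_pos: [0.4635, 0.1103, 0.0877]
eef_rot: [0.993, -0.119, -0.003, -0.0]
contact_force: [1.9, -2.4, -1.4]
opening: 0.178
```

```bash
sed -i 's/\.0748/.0743/' arc.py; python3 arc.py 1.0
```

```text
{'clock': 17.45, 'q': [-0.344, 0.829, 0.025, 2.137, -0.117, 0.183, -2.022], 'tool_pos': [0.463, 0.11, 0.088], 'eef_rot': [0.993, -0.119, -0.003, -0.0], 'contact_force': [1.879, -2.442, -1.389], 'opening': 0.178}
theta 170.47417589855306 r 0.07456607842296346 Ftan(resist) 2.0971812656390734 Frad -2.2569187056922693
[ 0.2 -1.3  0.1]
[ 0.1 -2.6  0.1]
[ 0.1 -3.9  0.1]
[ 0.1 -5.2  0.1]
[ 0.1 -6.5  0.1]
```

>>> {"name": "send_rows", "arguments": {"moves": [0.0002, -0.0013, 0, 0, 0, 0, 0.0001, -0.0026, 0, 0, 0, 0, 0.0001, -0.0039, 0, 0, 0, 0, 0.0001, -0.0052, 0, 0, 0, 0, 0.0001, -0.0065, 0, 0, 0, 0]}}

```text
clock: 17.87
tool_pos: [0.4648, 0.1167, 0.0877]
eef_rot: [0.993, -0.119, -0.003, 0.0]
contact_force: [1.8, -3.1, -1.3]
opening: 0.177
```

```bash
python3 arc.py 1.0
```

```text
{'clock': 17.867, 'q': [-0.357, 0.83, 0.027, 2.128, -0.122, 0.191, -2.029], 'tool_pos': [0.465, 0.117, 0.088], 'eef_rot': [0.993, -0.119, -0.003, 0.0], 'contact_force': [1.784, -3.119, -1.263], 'opening': 0.177}
theta 165.49623696158426 r 0.07458068427263083 Ftan(resist) 2.5722070536006387 Frad -2.5086363797988582
[ 0.3 -1.3  0.1]
[ 0.4 -2.6  0.1]
[ 0.4 -3.9  0.1]
[ 0.5 -5.2  0.1]
[ 0.7 -6.5  0.1]
```

>>> {"name": "send_rows", "arguments": {"moves": [0.0003, -0.0013, 0, 0, 0, 0, 0.0004, -0.0026, 0, 0, 0, 0, 0.0004, -0.0039, 0, 0, 0, 0, 0.0005, -0.0052, 0, 0, 0, 0, 0.0007, -0.0065, 0, 0, 0, 0]}}

```text
clock: 18.28
tool_pos: [0.4667, 0.1229, 0.0877]
eef_rot: [0.993, -0.119, -0.004, 0.0]
contact_force: [0.2, -3.4, 0.3]
opening: 0.175
```

```bash
python3 arc.py 1.0
```

```text
{'clock': 18.283, 'q': [-0.369, 0.831, 0.03, 2.118, -0.126, 0.201, -2.036], 'tool_pos': [0.467, 0.123, 0.088], 'eef_rot': [0.993, -0.119, -0.004, 0.0], 'contact_force': [0.155, -3.382, 0.314], 'opening': 0.175}
theta 160.4740742274555 r 0.07461551435321637 Ftan(resist) 3.135912810207745 Frad -1.2760380578831674
[ 0.5 -1.3  0.1]
[ 0.6 -2.5  0.1]
[ 0.8 -3.8  0.1]
[ 1.  -5.1  0.1]
[ 1.3 -6.4  0.1]
```

>>> {"name": "send_rows", "arguments": {"moves": [0.0004, -0.0013, 0, 0, 0, 0, 0.0006, -0.0025, 0, 0, 0, 0, 0.0008, -0.0038, 0, 0, 0, 0, 0.001, -0.0051, 0, 0, 0, 0, 0.0013, -0.0064, 0, 0, 0, 0]}}

```text
clock: 18.7
tool_pos: [0.4692, 0.129, 0.0877]
eef_rot: [0.993, -0.119, -0.004, 0.0]
contact_force: [-0.8, -2.5, 1.7]
opening: 0.172
```

```bash
python3 arc.py 1.0
```

```text
{'clock': 18.7, 'q': [-0.381, 0.833, 0.032, 2.106, -0.13, 0.212, -2.042], 'tool_pos': [0.469, 0.129, 0.088], 'eef_rot': [0.993, -0.119, -0.004, 0.0], 'contact_force': [-0.849, -2.493, 1.682], 'opening': 0.172}
theta 155.45034298912793 r 0.07458103635117663 Ftan(resist) 2.620459864824309 Frad -0.26397159993599645
[ 0.5 -1.2  0.1]
[ 0.8 -2.5  0.1]
[ 1.1 -3.7  0.1]
[ 1.4 -5.   0.1]
[ 1.8 -6.3  0.1]
```

>>> {"name": "send_rows", "arguments": {"moves": [0.0004, -0.0012, 0, 0, 0, 0, 0.0007, -0.0025, 0, 0, 0, 0, 0.001, -0.0037, 0, 0, 0, 0, 0.0013, -0.005, 0, 0, 0, 0, 0.0017, -0.0063, 0, 0, 0, 0]}}

```text
clock: 19.12
tool_pos: [0.472, 0.1348, 0.0876]
eef_rot: [0.993, -0.119, -0.004, 0.0]
contact_force: [-2.5, -2.4, 1.0]
opening: 0.174
```

```bash
python3 arc.py 1.0
```

```text
{'clock': 19.117, 'q': [-0.391, 0.836, 0.035, 2.092, -0.133, 0.224, -2.048], 'tool_pos': [0.472, 0.135, 0.088], 'eef_rot': [0.993, -0.119, -0.004, 0.0], 'contact_force': [-2.463, -2.39, 0.981], 'opening': 0.174}
theta 150.4383294140412 r 0.07467884071908228 Ftan(resist) 3.2945107348370537 Frad 0.9634549344163522
[ 0.7 -1.1  0. ]
[ 1.1 -2.4  0. ]
[ 1.5 -3.6  0. ]
[ 2.  -4.8  0. ]
[ 2.4 -6.   0. ]
```

>>> {"name": "send_rows", "arguments": {"moves": [0.0004, -0.0012, 0, 0, 0, 0, 0.0008, -0.0025, 0, 0, 0, 0, 0.0012, -0.0037, 0, 0, 0, 0, 0.0017, -0.0049, 0, 0, 0, 0, 0.0021, -0.0061, 0, 0, 0, 0]}}

```text
clock: 19.53
tool_pos: [0.4754, 0.1403, 0.0876]
eef_rot: [0.993, -0.119, -0.005, 0.0]
contact_force: [-0.7, -1.7, 1.8]
opening: 0.172
```

```bash
 sed -i 's/\.0743/.0747/' arc.py; python3 arc.py 1.0
```

```text
{'clock': 19.533, 'q': [-0.401, 0.838, 0.038, 2.078, -0.136, 0.236, -2.053], 'tool_pos': [0.475, 0.14, 0.088], 'eef_rot': [0.993, -0.119, -0.005, 0.0], 'contact_force': [-0.72, -1.652, 1.826], 'opening': 0.172}
theta 145.54503703565032 r 0.07472233953139842 Ftan(resist) 1.7691095053663541 Frad -0.34069121353057086
[ 0.5 -1.2  0. ]
[ 1.  -2.4  0. ]
[ 1.5 -3.6  0. ]
[ 2.  -4.8  0. ]
[ 2.6 -6.   0. ]
```

>>> {"name": "send_rows", "arguments": {"moves": [0.0005, -0.0012, 0, 0, 0, 0, 0.001, -0.0024, 0, 0, 0, 0, 0.0015, -0.0036, 0, 0, 0, 0, 0.002, -0.0048, 0, 0, 0, 0, 0.0026, -0.006, 0, 0, 0, 0]}}

```text
clock: 19.95
tool_pos: [0.4786, 0.1448, 0.0876]
eef_rot: [0.993, -0.12, -0.005, 0.001]
contact_force: [-2.4, -4.8, 4.4]
opening: 0.172
```

```bash
python3 arc.py 1.0
```

```text
{'clock': 19.95, 'q': [-0.409, 0.841, 0.041, 2.064, -0.138, 0.25, -2.058], 'tool_pos': [0.479, 0.145, 0.088], 'eef_rot': [0.993, -0.12, -0.005, 0.001], 'contact_force': [-2.382, -4.813, 4.386], 'opening': 0.172}
theta 141.31946668645367 r 0.07481725295546234 Ftan(resist) 5.245793133030536 Frad -1.148493227730718
[ 0.7 -1.1 -0. ]
[ 1.2 -2.3 -0.1]
[ 1.8 -3.5 -0.1]
[ 2.5 -4.6 -0.1]
[ 3.1 -5.7 -0.1]
```

Resistance has jumped to 5.2 N and the advance has shortened, so the nut is biting. I go on in small steps.

>>> {"name": "send_rows", "arguments": {"moves": [0.0005, -0.0009, 0, 0, 0, 0, 0.0009, -0.0018, 0, 0, 0, 0, 0.0014, -0.0027, 0, 0, 0, 0, 0.0018, -0.0035, 0, 0, 0, 0, 0.0018, -0.0035, 0, 0, 0, 0]}}

```text
clock: 20.37
tool_pos: [0.4801, 0.1466, 0.0875]
eef_rot: [0.993, -0.12, -0.007, 0.002]
contact_force: [-3.8, -5.7, 5.7]
opening: 0.173
```

```bash
python3 arc.py 1.0
```

```text
{'clock': 20.367, 'q': [-0.413, 0.842, 0.044, 2.056, -0.138, 0.26, -2.061], 'tool_pos': [0.48, 0.147, 0.088], 'eef_rot': [0.993, -0.12, -0.007, 0.002], 'contact_force': [-3.764, -5.734, 5.659], 'opening': 0.173}
theta 139.5126757336621 r 0.07485559184886074 Ftan(resist) 6.804982141301911 Frad -0.8603302995809541
[ 0.7 -1.1 -0.1]
[ 1.4 -2.2 -0.1]
[ 2.  -3.4 -0.1]
[ 2.6 -4.5 -0.1]
[ 3.3 -5.6 -0.1]
```

>>> {"name": "send_rows", "arguments": {"moves": [0.0009, -0.0015, 0, 0, 0, 0, 0.0017, -0.003, 0, 0, 0, 0, 0.0026, -0.0043, 0, 0, 0, 0, 0.0032, -0.0054, 0, 0, 0, 0, 0.0032, -0.0054, 0, 0, 0, 0]}}

```text
clock: 20.78
tool_pos: [0.4825, 0.1493, 0.0875]
eef_rot: [0.993, -0.12, -0.009, 0.004]
contact_force: [-4.6, -6.2, 6.3]
opening: 0.171
```

```bash
python3 arc.py 1.0
```

```text
{'clock': 20.783, 'q': [-0.42, 0.845, 0.048, 2.042, -0.139, 0.277, -2.065], 'tool_pos': [0.483, 0.149, 0.087], 'eef_rot': [0.993, -0.12, -0.009, 0.004], 'contact_force': [-4.555, -6.2, 6.308], 'opening': 0.171}
theta 136.71324150012867 r 0.0748652238161655 Ftan(resist) 7.636691757217358 Frad -0.9350325092697348
[ 0.8 -1.  -0.2]
[ 1.5 -2.2 -0.2]
[ 2.2 -3.3 -0.2]
[ 2.9 -4.4 -0.2]
[ 3.6 -5.4 -0.3]
```

>>> {"name": "send_rows", "arguments": {"moves": [0.001, -0.0015, 0, 0, 0, 0, 0.002, -0.003, 0, 0, 0, 0, 0.003, -0.0045, 0, 0, 0, 0, 0.0036, -0.0054, 0, 0, 0, 0, 0.0036, -0.0054, 0, 0, 0, 0]}}

```text
clock: 21.2
tool_pos: [0.4846, 0.1515, 0.0874]
eef_rot: [0.993, -0.121, -0.011, 0.006]
contact_force: [-5.5, -8.0, 8.1]
opening: 0.174
```

```bash
python3 arc.py 1.0; python3 - <<'E'
from h import *
shot('scene','s10')
E
```

```text
{'clock': 21.2, 'q': [-0.425, 0.848, 0.053, 2.028, -0.14, 0.294, -2.068], 'tool_pos': [0.485, 0.152, 0.087], 'eef_rot': [0.993, -0.121, -0.011, 0.006], 'contact_force': [-5.523, -8.017, 8.071], 'opening': 0.174}
theta 134.40413340244982 r 0.07493081853417226 Ftan(resist) 9.555785496513542 Frad -1.862862643722309
[ 0.9 -1.  -0.3]
[ 1.6 -2.1 -0.3]
[ 2.3 -3.1 -0.3]
[ 3.1 -4.2 -0.4]
[ 3.9 -5.3 -0.4]
```

>>> {"name": "send_rows", "arguments": {"moves": [0.001, -0.0013, 0, 0, 0, 0, 0.002, -0.0026, 0, 0, 0, 0, 0.0028, -0.0039, 0, 0, 0, 0, 0.0031, -0.0044, 0, 0, 0, 0, 0.0031, -0.0044, 0, 0, 0, 0]}}

```text
clock: 21.67
tool_pos: [0.4856, 0.1526, 0.0873]
eef_rot: [0.992, -0.122, -0.014, 0.008]
contact_force: [-6.1, -8.2, 10.3]
opening: 0.177
```

```bash
python3 arc.py 1.0
```

```text
{'clock': 21.667, 'q': [-0.429, 0.85, 0.057, 2.018, -0.14, 0.31, -2.071], 'tool_pos': [0.486, 0.153, 0.087], 'eef_rot': [0.992, -0.122, -0.014, 0.008], 'contact_force': [-6.093, -8.207, 10.346], 'opening': 0.177}
theta 133.28743825204344 r 0.07496258488602192 Ftan(resist) 10.062564979133068 Frad -1.7958343917242032
[ 0.9 -0.9 -0.3]
[ 1.7 -2.  -0.4]
[ 2.4 -3.1 -0.4]
[ 3.2 -4.1 -0.5]
[ 4.  -5.2 -0.5]
```

>>> {"name": "send_rows", "arguments": {"moves": [0.001, -0.0014, 0, 0, 0, 0, 0.002, -0.0028, 0, 0, 0, 0, 0.0031, -0.0044, 0, 0, 0, 0, 0.0033, -0.0048, 0, 0, 0, 0, 0.0033, -0.0048, 0, 0, 0, 0]}}

```text
clock: 22.08
tool_pos: [0.4868, 0.1537, 0.0872]
eef_rot: [0.992, -0.122, -0.018, 0.011]
contact_force: [-7.3, -6.7, 10.7]
opening: 0.174
```

```bash
python3 arc.py 1.0; python3 -c "
from h import *
p=shot('wrist','w11')"
```

```text
{'clock': 22.083, 'q': [-0.434, 0.853, 0.061, 2.007, -0.14, 0.327, -2.074], 'tool_pos': [0.487, 0.154, 0.087], 'eef_rot': [0.992, -0.122, -0.018, 0.011], 'contact_force': [-7.299, -6.662, 10.696], 'opening': 0.174}
theta 132.04487143540985 r 0.07499471041900128 Ftan(resist) 9.882541227727517 Frad -0.059282557086319965
[ 1.  -0.9 -0.4]
[ 1.7 -2.  -0.5]
[ 2.5 -3.  -0.5]
[ 3.3 -4.  -0.6]
[ 4.1 -5.1 -0.6]
```

View pics/w11.png

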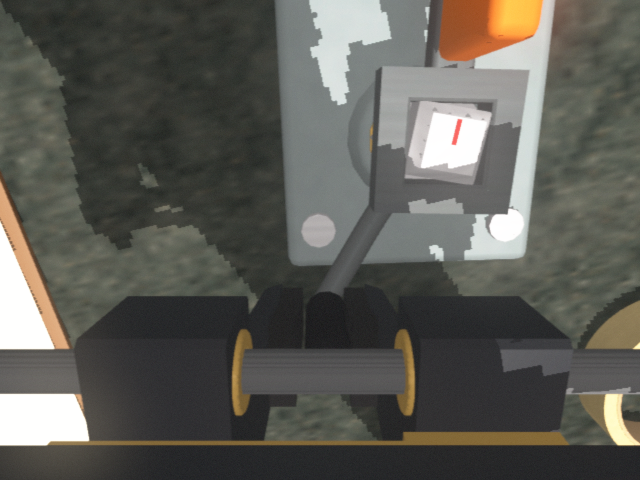

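Tangential force is about 10 N. The screw has only taken up its play in the key, roughly 8°. One slightly stronger push follows for margin.

>>> {"name": "send_rows", "arguments": {"moves": [0.0013, -0.0017, 0, 0, 0, 0, 0.0027, -0.0035, 0, 0, 0, 0, 0.0039, -0.0051, 0, 0, 0, 0, 0.0043, -0.0056, 0, 0, 0, 0, 0.0043, -0.0056, 0, 0, 0, 0]}}

```text
clock: 22.55
tool_pos: [0.4884, 0.1551, 0.0871]
eef_rot: [0.992, -0.123, -0.022, 0.014]
contact_force: [-7.7, -8.8, 11.4]
opening: 0.175
```

```bash
python3 arc.py 1.0
```

```text
{'clock': 22.55, 'q': [-0.438, 0.856, 0.066, 1.993, -0.14, 0.348, -2.078], 'tool_pos': [0.488, 0.155, 0.087], 'eef_rot': [0.992, -0.123, -0.022, 0.014], 'contact_force': [-7.684, -8.839, 11.372], 'opening': 0.175}
theta 130.40638064735217 r 0.07500184843631778 Ftan(resist) 11.580403618643926 Frad -1.7501796210591423
[ 1.  -0.9 -0.6]
[ 1.8 -1.9 -0.7]
[ 2.6 -2.9 -0.7]
[ 3.4 -3.9 -0.8]
[ 4.2 -4.9 -0.9]
```

Tangential force is 11.6 N, below the limit. Now I let go in place.

>>> {"name": "send_rows", "arguments": {"moves": [0, 0, 0, 0, 0, 0, 0, 0, 0, 0, 0, 0, 0, 0, 0, 0, 0, 0, 0, 0, 0, 0, 0, 0, 0, 0, 0, 0, 0, 0], "claw": 0}}

```text
clock: 22.97
tool_pos: [0.4892, 0.1566, 0.087]
eef_rot: [0.992, -0.122, -0.021, 0.012]
contact_force: [0.6, 0.1, -1.1]
opening: 0.498
```

>>> {"name": "send_rows", "arguments": {"moves": [0, 0, 0, 0, 0, 0, 0, 0, 0, 0, 0, 0, 0, 0, -0.005, 0, 0, 0, 0, 0, -0.015, 0, 0, 0, 0, 0, -0.03, 0, 0, 0]}}

```text
clock: 23.38
tool_pos: [0.4901, 0.1574, 0.1172]
eef_rot: [0.992, -0.122, -0.021, 0.013]
contact_force: [0.3, 0.5, -0.4]
opening: 0.504
```

>>> {"name": "send_rows", "arguments": {"moves": [0, 0, -0.035, 0, 0, 0, 0, 0, -0.07, 0, 0, 0, 0, 0, -0.11, 0, 0, 0, 0, 0, -0.14, 0, 0, 0, 0, 0, -0.14, 0, 0, 0]}}

```text
clock: 23.8
tool_pos: [0.5003, 0.1618, 0.2638]
eef_rot: [0.992, -0.122, -0.015, 0.009]
contact_force: [-0.6, 0.2, 1.2]
opening: 0.499
```

```bash
python3 - <<'E'
from h import *
s=st(); p=shot('wrist','w12'); X=cloud(p); P=X.reshape(-1,3); c,s_=np.cos(np.radians(-12.6)),np.sin(np.radians(-12.6)); d=P-[.537,.098,0]
B=np.c_[d[:,0]*c+d[:,1]*s_,-d[:,0]*s_+d[:,1]*c,d[:,2]]
k=B[(abs(B[:,0])<.035)&(abs(B[:,1])<.035)&(B[:,2]>.0655)&(B[:,2]<.0697)]; print('head rect',cv2.minAreaRect(k[:,:2].astype(np.float32)),np.median(k[:,2]))
t=B[(B[:,2]>.1)&(B[:,2]<.112)&(abs(B[:,0]-.04)<.03)&(abs(B[:,1])<.03)]; print('tab',len(t),cv2.minAreaRect(t[:,:2].astype(np.float32)),np.median(t[:,2]))
q=B[(B[:,2]>.0715-.001)&(B[:,2]<.075)&(abs(B[:,0])<.02)&(abs(B[:,1])<.02)]; print('screw',len(q),cv2.minAreaRect(q[:,:2].astype(np.float32)))
Q=P[(P[:,2]>.09)&(P[:,2]<.1)&(np.hypot(P[:,0]-.485,P[:,1]-.15)<.03)]
if len(Q): cc=np.array(cv2.minEnclosingCircle(Q[:,:2].astype(np.float32))[0]);print('post',cc,np.degrees(np.arctan2(*(cc-[.537,.098])[::-1])))
shot('top','t12')
E
```

```text
{'clock': 23.8, 'q': [-0.485, 0.575, 0.137, 1.844, -0.105, 0.765, -2.107], 'tool_pos': [0.5, 0.162, 0.264], 'eef_rot': [0.992, -0.122, -0.015, 0.009], 'contact_force': [-0.647, 0.166, 1.214], 'opening': 0.499}
head rect ((0.005277441814541817, 0.0003994423896074295), (0.04646654054522514, 0.058249227702617645), 87.19155883789062) 0.06828864554104812
tab 997 ((0.03913083299994469, -0.0008494677022099495), (0.012395228259265423, 0.030115725472569466), 87.3835220336914) 0.1069056900724656
screw 707 ((0.0006642835214734077, 0.00022392161190509796), (0.03721137344837189, 0.02575812302529812), 87.30411529541016)
post [0.47664869 0.14365318] 142.89405436402527
```

View pics/w12.png

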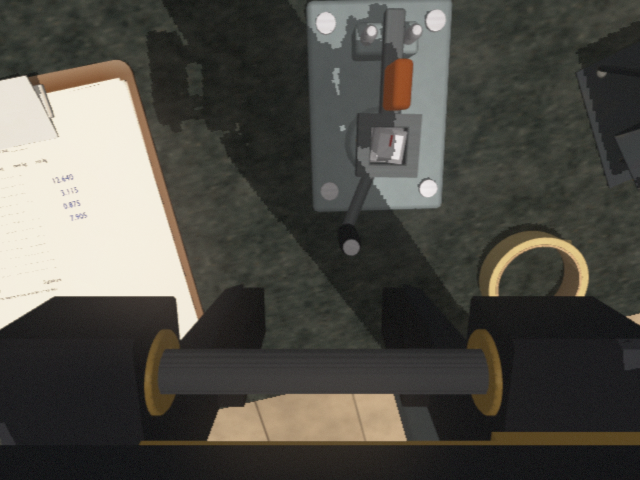

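The key is still seated with its tail on the −y peg. The post sprang back further than the few mm expected, to about 143°. The jaws opened quickly, so the nut may have rebounded off its bite. There is time, so I re-measure the post, tighten again and then ease off slowly.

```bash
cat > post.py <<'E'
from h import *
s=st(); p=shot('wrist','wp'+str(int(s['clock']*100))); P=cloud(p).reshape(-1,3)
Q=P[(P[:,2]>.092)&(P[:,2]<.1)&(np.hypot(P[:,0]-.478,P[:,1]-.145)<.035)]
cc=np.array(cv2.minEnclosingCircle(Q[:,:2].astype(np.float32))[0]); print('post',len(Q),cc,np.hypot(*(cc-[.537,.098])),np.degrees(np.arctan2(*(cc-[.537,.098])[::-1])))
D=R.from_euler('z',-13.5,degrees=True)*R.from_quat([1,0,0,0])
print('turn',np.degrees((R.from_quat(s['eef_rot']).inv()*D).as_rotvec())); totool([*cc,.12])
E
python3 post.py; python3 -c "
import cv2; a=cv2.imread('pics/t12.png'); cv2.imwrite('pics/t12c.png',cv2.resize(a[200:300,190:310],None,fx=5,fy=5,interpolation=cv2.INTER_CUBIC))"
```

```text
{'clock': 23.9, 'q': [-0.485, 0.582, 0.135, 1.851, -0.106, 0.762, -2.107], 'tool_pos': [0.497, 0.161, 0.259], 'eef_rot': [0.992, -0.122, -0.02, 0.011], 'contact_force': [-0.477, 0.025, 0.472], 'opening': 0.499}
post 313 [0.47678536 0.1436426 ] 0.07555825560121965 142.83792792078322
turn [ 1.54419801  2.08416978 -0.49071465]
shift [-0.0093  0.0171  0.1384] M [[0.969, -0.241, -0.045], [-0.242, -0.97, -0.019], [-0.039, 0.029, -0.999]]
```

>>> {"name": "send_rows", "arguments": {"moves": [-0.003, 0.006, 0.03, 0.5, 0.7, -0.2, -0.006, 0.012, 0.065, 1, 1.4, -0.4, -0.0093, 0.0171, 0.1, 1.5, 2.1, -0.5, -0.0093, 0.0171, 0.13, 1.5, 2.1, -0.5, -0.0093, 0.0171, 0.138, 1.5, 2.1, -0.5]}}

```text
clock: 24.37
tool_pos: [0.4727, 0.1424, 0.1159]
eef_rot: [0.993, -0.117, -0.006, 0.003]
contact_force: [-0.2, 0.7, 0.1]
opening: 0.496
```

>>> {"name": "send_rows", "arguments": {"moves": [0, 0, 0, 0, 0, 0, 0, 0, 0, 0, 0, 0, 0, 0, 0, 0, 0, 0, 0, 0, 0, 0, 0, 0, 0, 0, 0, 0, 0, 0]}}

```text
clock: 24.78
tool_pos: [0.4737, 0.1428, 0.1172]
eef_rot: [0.993, -0.117, -0.005, 0.003]
contact_force: [-0.2, -1.4, 0.5]
opening: 0.503
```

```bash
python3 post.py; python3 -c "
from h import *
totool([.4769,.1437,.087])"
```

```text
{'clock': 24.783, 'q': [-0.423, 0.781, 0.06, 2.069, -0.141, 0.306, -2.051], 'tool_pos': [0.474, 0.143, 0.117], 'eef_rot': [0.993, -0.117, -0.005, 0.003], 'contact_force': [-0.158, -1.395, 0.481], 'opening': 0.503}
post 1911 [0.48494005 0.14214745] 0.06825859410078114 139.70166121334677
turn [0.38604363 0.53146975 0.01537579]
shift [ 0.0112 -0.0021 -0.0031] M [[0.972, -0.233, -0.011], [-0.233, -0.972, -0.005], [-0.01, 0.007, -1.0]]
shift [ 0.0034 -0.0019  0.03  ] M [[0.972, -0.233, -0.011], [-0.233, -0.972, -0.005], [-0.01, 0.007, -1.0]]
```

>>> {"name": "send_rows", "arguments": {"moves": [0.0034, -0.0019, 0.005, 0, 0, 0, 0.0034, -0.0019, 0.012, 0.2, 0.3, 0, 0.0034, -0.0019, 0.02, 0.4, 0.5, 0, 0.0034, -0.0019, 0.028, 0.4, 0.5, 0, 0.0034, -0.0019, 0.03, 0.4, 0.5, 0]}}

```text
clock: 25.25
tool_pos: [0.4768, 0.1437, 0.0861]
eef_rot: [0.993, -0.117, -0.001, 0.0]
contact_force: [0.1, 0.0, -0.2]
opening: 0.502
```

>>> {"name": "send_rows", "arguments": {"moves": [0, 0, 0, 0, 0, 0, 0, 0, 0, 0, 0, 0, 0, 0, 0, 0, 0, 0, 0, 0, 0, 0, 0, 0, 0, 0, 0, 0, 0, 0], "claw": 1, "grip_force": 20}}

```text
clock: 25.67
tool_pos: [0.477, 0.1436, 0.0864]
eef_rot: [0.993, -0.117, -0.001, 0.0]
contact_force: [0.2, 0.6, 1.4]
opening: 0.175
```

>>> {"name": "send_rows", "arguments": {"moves": [0, 0, 0, 0, 0, 0, 0, 0, 0, 0, 0, 0, 0, 0, 0, 0, 0, 0, 0, 0, 0, 0, 0, 0, 0, 0, 0, 0, 0, 0]}}

```text
clock: 26.08
tool_pos: [0.4769, 0.1435, 0.0864]
eef_rot: [0.993, -0.117, -0.001, 0.0]
contact_force: [0.5, -0.2, -0.7]
opening: 0.172
```

```bash
python3 arc.py 1.0
```

```text
{'clock': 26.083, 'q': [-0.411, 0.841, 0.043, 2.078, -0.145, 0.227, -2.047], 'tool_pos': [0.477, 0.144, 0.086], 'eef_rot': [0.993, -0.117, -0.001, 0.0], 'contact_force': [0.51, -0.211, -0.651], 'opening': 0.172}
theta 142.84042313790408 r 0.0753822527315475 Ftan(resist) -0.1402032686129141 Frad -0.5342735671641597
[ 1.2 -0.9 -1.2]
[ 1.7 -2.1 -1.2]
[ 2.3 -3.3 -1.2]
[ 2.9 -4.4 -1.2]
[ 3.5 -5.6 -1.2]
```

>>> {"name": "send_rows", "arguments": {"moves": [0.0005, -0.001, 0, 0, 0, 0, 0.001, -0.002, 0, 0, 0, 0, 0.0015, -0.003, 0, 0, 0, 0, 0.0018, -0.0036, 0, 0, 0, 0, 0.0018, -0.0036, 0, 0, 0, 0]}}

```text
clock: 26.5
tool_pos: [0.4781, 0.1451, 0.0863]
eef_rot: [0.993, -0.118, -0.002, 0.002]
contact_force: [-3.5, -4.9, 3.4]
opening: 0.176
```

```bash
python3 arc.py 1.0
```

```text
{'clock': 26.5, 'q': [-0.415, 0.842, 0.047, 2.07, -0.146, 0.237, -2.05], 'tool_pos': [0.478, 0.145, 0.086], 'eef_rot': [0.993, -0.118, -0.002, 0.002], 'contact_force': [-3.501, -4.876, 3.373], 'opening': 0.176}
theta 141.38905147337815 r 0.07540322288896328 Ftan(resist) 5.994776483602356 Frad -0.3064973557681195
[ 1.2 -0.9 -1.3]
[ 1.8 -2.  -1.4]
[ 2.4 -3.2 -1.4]
[ 3.  -4.3 -1.4]
[ 3.6 -5.5 -1.4]
```

The force rises to 6 N within 2 mm, so the nut was still bearing. I re-tighten to about 11 N and ease off slowly this time.

>>> {"name": "send_rows", "arguments": {"moves": [0.0012, -0.0018, 0, 0.1, 0.1, 0, 0.0024, -0.0036, 0, 0.2, 0.2, 0, 0.0036, -0.0054, 0, 0.3, 0.3, 0, 0.0045, -0.0068, 0, 0.3, 0.3, 0, 0.0045, -0.0068, 0, 0.3, 0.3, 0]}}

```text
clock: 26.92
tool_pos: [0.4811, 0.1486, 0.0862]
eef_rot: [0.993, -0.118, -0.002, 0.001]
contact_force: [-6.3, -5.2, 5.8]
opening: 0.173
```

```bash
python3 arc.py 1.0
```

```text
{'clock': 26.917, 'q': [-0.42, 0.845, 0.048, 2.059, -0.148, 0.247, -2.053], 'tool_pos': [0.481, 0.149, 0.086], 'eef_rot': [0.993, -0.118, -0.002, 0.001], 'contact_force': [-6.285, -5.15, 5.829], 'opening': 0.173}
theta 137.84508305866046 r 0.07541091889516252 Ftan(resist) 8.036253423860465 Frad 1.2025495590876465
[ 1.3 -0.8 -1.4]
[ 1.9 -1.9 -1.5]
[ 2.6 -3.  -1.5]
[ 3.3 -4.1 -1.5]
[ 4.  -5.2 -1.5]
```

>>> {"name": "send_rows", "arguments": {"moves": [0.0013, -0.0017, 0, 0.1, 0.1, 0, 0.0026, -0.0034, 0, 0.2, 0.2, 0, 0.0039, -0.0051, 0, 0.3, 0.3, 0, 0.005, -0.0066, 0, 0.3, 0.3, 0, 0.005, -0.0066, 0, 0.3, 0.3, 0]}}

```text
clock: 27.33
tool_pos: [0.4835, 0.1513, 0.086]
eef_rot: [0.993, -0.119, -0.003, 0.002]
contact_force: [-6.7, -5.9, 8.2]
opening: 0.174
```

```bash
python3 arc.py 1.0
```

```text
{'clock': 27.333, 'q': [-0.424, 0.847, 0.05, 2.048, -0.149, 0.258, -2.056], 'tool_pos': [0.484, 0.151, 0.086], 'eef_rot': [0.993, -0.119, -0.003, 0.002], 'contact_force': [-6.664, -5.922, 8.169], 'opening': 0.174}
theta 135.10173484601202 r 0.07545896210714594 Ftan(resist) 8.898758138620382 Frad 0.540875470885526
[ 1.3 -0.7 -1.6]
[ 2.  -1.8 -1.6]
[ 2.8 -2.9 -1.6]
[ 3.5 -4.  -1.6]
[ 4.3 -5.  -1.6]
```

>>> {"name": "send_rows", "arguments": {"moves": [0.0014, -0.0017, 0, 0.1, 0.1, 0, 0.0028, -0.0034, 0, 0.2, 0.2, 0, 0.0042, -0.0051, 0, 0.3, 0.3, 0, 0.0053, -0.0066, 0, 0.3, 0.3, 0, 0.0053, -0.0066, 0, 0.3, 0.3, 0]}}

```text
clock: 27.75
tool_pos: [0.4856, 0.1533, 0.086]
eef_rot: [0.993, -0.12, -0.005, 0.002]
contact_force: [-8.3, -6.3, 9.1]
opening: 0.173
```

```bash
python3 arc.py 1.0
```

```text
{'clock': 27.75, 'q': [-0.427, 0.849, 0.052, 2.037, -0.15, 0.271, -2.059], 'tool_pos': [0.486, 0.153, 0.086], 'eef_rot': [0.993, -0.12, -0.005, 0.002], 'contact_force': [-8.341, -6.306, 9.073], 'opening': 0.173}
theta 132.91751979205537 r 0.07550438249047244 Ftan(resist) 10.402700837463623 Frad 1.0619213146303785
[ 1.4 -0.6 -1.7]
[ 2.1 -1.7 -1.7]
[ 2.9 -2.8 -1.7]
[ 3.7 -3.8 -1.7]
[ 4.5 -4.8 -1.7]
```

One more equal push gives a hold above 11 N.

>>> {"name": "send_rows", "arguments": {"moves": [0.0014, -0.0017, 0, 0.1, 0.1, 0, 0.0028, -0.0034, 0, 0.2, 0.2, 0, 0.0042, -0.0051, 0, 0.3, 0.3, 0, 0.0052, -0.0062, 0, 0.3, 0.3, 0, 0.0052, -0.0062, 0, 0.3, 0.3, 0]}}

```text
clock: 28.17
tool_pos: [0.4871, 0.1547, 0.0859]
eef_rot: [0.993, -0.121, -0.007, 0.004]
contact_force: [-8.4, -7.0, 11.4]
opening: 0.175
```

```bash
python3 arc.py -0.8
```

```text
{'clock': 28.167, 'q': [-0.43, 0.851, 0.055, 2.027, -0.151, 0.284, -2.061], 'tool_pos': [0.487, 0.155, 0.086], 'eef_rot': [0.993, -0.121, -0.007, 0.004], 'contact_force': [-8.415, -6.985, 11.376], 'opening': 0.175}
theta 131.40160780859438 r 0.07552415492777242 Ftan(resist) 10.931435104167646 Frad 0.3257399555748224
[ 0.1  1.3 -1.7]
[-0.5  2.2 -1.7]
[-1.1  3.1 -1.7]
[-1.6  4.  -1.6]
[-2.2  4.9 -1.6]
```

Now I ease off slowly along the arc.

>>> {"name": "send_rows", "arguments": {"moves": [-0.0007, 0.0008, 0, 0.1, 0.1, 0, -0.0013, 0.0017, 0, 0.2, 0.2, 0, -0.002, 0.0026, 0, 0.3, 0.3, 0, -0.0026, 0.0035, 0, 0.3, 0.3, 0, -0.0032, 0.0043, 0, 0.3, 0.3, 0]}}

```text
clock: 28.58
tool_pos: [0.4829, 0.1506, 0.0862]
eef_rot: [0.993, -0.121, -0.004, 0.002]
contact_force: [-1.5, -3.7, 4.2]
opening: 0.177
```

```bash
python3 arc.py -0.8
```

```text
{'clock': 28.583, 'q': [-0.422, 0.846, 0.049, 2.048, -0.151, 0.26, -2.057], 'tool_pos': [0.483, 0.151, 0.086], 'eef_rot': [0.993, -0.121, -0.004, 0.002], 'contact_force': [-1.453, -3.711, 4.223], 'opening': 0.177}
theta 135.8135483216823 r 0.07548360806216543 Ftan(resist) 3.6737661718288925 Frad -1.5446693385730572
[ 0.1  1.3 -1.4]
[-0.4  2.2 -1.4]
[-0.9  3.1 -1.4]
[-1.3  4.1 -1.4]
[-1.8  5.  -1.4]
```

>>> {"name": "send_rows", "arguments": {"moves": [-0.0003, 0.0004, 0, 0.1, 0.1, 0, -0.0006, 0.0008, 0, 0.1, 0.1, 0, -0.0009, 0.0012, 0, 0.1, 0.1, 0, -0.0012, 0.0016, 0, 0.2, 0.2, 0, -0.0013, 0.002, 0, 0.2, 0.2, 0]}}

```text
clock: 29.0
tool_pos: [0.4814, 0.1491, 0.0862]
eef_rot: [0.993, -0.121, -0.002, -0.0]
contact_force: [-1.9, -2.8, 4.3]
opening: 0.175
```

```bash
python3 arc.py -0.8
```

```text
{'clock': 29.0, 'q': [-0.418, 0.844, 0.046, 2.059, -0.151, 0.245, -2.055], 'tool_pos': [0.481, 0.149, 0.086], 'eef_rot': [0.993, -0.121, -0.002, -0.0], 'contact_force': [-1.868, -2.797, 4.302], 'opening': 0.175}
theta 137.4285659304277 r 0.07547161439419559 Ftan(resist) 3.323546053342263 Frad -0.516382742375601
[ 0.2  1.3 -1.4]
[-0.3  2.2 -1.4]
[-0.8  3.1 -1.4]
[-1.2  4.1 -1.4]
[-1.7  5.  -1.4]
```

>>> {"name": "send_rows", "arguments": {"moves": [-0.0004, 0.0005, 0, 0, 0, 0, -0.0007, 0.001, 0, 0, 0, 0, -0.001, 0.0015, 0, 0, 0, 0, -0.0013, 0.002, 0, 0, 0, 0, -0.0015, 0.0024, 0, 0, 0, 0]}}

```text
clock: 29.42
tool_pos: [0.4798, 0.1473, 0.0863]
eef_rot: [0.993, -0.121, -0.002, -0.0]
contact_force: [-0.2, -2.2, 1.8]
opening: 0.175
```

```bash
python3 arc.py -0.8
```

```text
{'clock': 29.417, 'q': [-0.415, 0.843, 0.044, 2.066, -0.15, 0.239, -2.053], 'tool_pos': [0.48, 0.147, 0.086], 'eef_rot': [0.993, -0.121, -0.002, -0.0], 'contact_force': [-0.231, -2.15, 1.762], 'opening': 0.175}
theta 139.24490854318796 r 0.07552473610509232 Ftan(resist) 1.77932518650054 Frad -1.2289070654264982
[ 0.3  1.3 -1.3]
[-0.2  2.2 -1.3]
[-0.6  3.2 -1.3]
[-1.1  4.1 -1.3]
[-1.5  5.1 -1.3]
```

Only 1.8 N is left, so I open now.

>>> {"name": "send_rows", "arguments": {"moves": [0, 0, 0, 0, 0, 0, 0, 0, 0, 0, 0, 0, 0, 0, 0, 0, 0, 0, 0, 0, 0, 0, 0, 0, 0, 0, 0, 0, 0, 0], "claw": 0}}

```text
clock: 29.83
tool_pos: [0.4799, 0.1479, 0.0862]
eef_rot: [0.993, -0.12, -0.002, -0.001]
contact_force: [-0.6, 0.2, 0.0]
opening: 0.495
```

>>> {"name": "send_rows", "arguments": {"moves": [0, 0, 0, 0, 0, 0, 0, 0, -0.005, 0, 0, 0, 0, 0, -0.015, 0, 0, 0, 0, 0, -0.03, 0, 0, 0, 0, 0, -0.05, 0, 0, 0]}}

```text
clock: 30.25
tool_pos: [0.4795, 0.1477, 0.1367]
eef_rot: [0.993, -0.12, -0.002, -0.0]
contact_force: [0.6, 0.5, 0.7]
opening: 0.498
```

>>> {"name": "send_rows", "arguments": {"moves": [0, 0, -0.035, 0, 0, 0, 0, 0, -0.07, 0, 0, 0, 0, 0, -0.11, 0, 0, 0, 0, 0, -0.12, 0, 0, 0, 0, 0, -0.12, 0, 0, 0]}}

```text
clock: 30.67
tool_pos: [0.4818, 0.148, 0.2608]
eef_rot: [0.993, -0.121, 0.001, -0.002]
contact_force: [0.0, -0.1, -0.3]
opening: 0.502
```

>>> {"name": "send_rows", "arguments": {"moves": [0, 0, 0, 0, 0, 0, 0, 0, 0, 0, 0, 0, 0, 0, 0, 0, 0, 0, 0, 0, 0, 0, 0, 0, 0, 0, 0, 0, 0, 0]}}

```text
clock: 31.08
tool_pos: [0.4813, 0.1478, 0.2597]
eef_rot: [0.993, -0.121, 0.0, -0.002]
contact_force: [-0.2, -0.4, 0.1]
opening: 0.5
```

```bash
python3 post.py; python3 - <<'E'
from h import *
p=shot('wrist','w13'); X=cloud(p); P=X.reshape(-1,3); c,s_=np.cos(np.radians(-12.6)),np.sin(np.radians(-12.6)); d=P-[.537,.098,0]
B=np.c_[d[:,0]*c+d[:,1]*s_,-d[:,0]*s_+d[:,1]*c,d[:,2]]
t=B[(B[:,2]>.1)&(B[:,2]<.112)&(abs(B[:,0]-.04)<.03)&(abs(B[:,1])<.03)]; print('tab',len(t),cv2.minAreaRect(t[:,:2].astype(np.float32)),np.median(t[:,2]))
k=B[(abs(B[:,0])<.035)&(abs(B[:,1])<.035)&(B[:,2]>.0655)&(B[:,2]<.0697)]; print('head z',np.median(k[:,2]))
a=p['image'][:,:,::-1]; cv2.imwrite('pics/w13c.png',cv2.resize(a[0:260,270:530],(780,600*780//780)[:2] if 0 else (600,600),interpolation=cv2.INTER_CUBIC))
E
```

```text
{'clock': 31.083, 'q': [-0.47, 0.54, 0.129, 1.943, -0.112, 0.664, -2.084], 'tool_pos': [0.481, 0.148, 0.26], 'eef_rot': [0.993, -0.121, 0.0, -0.002], 'contact_force': [-0.172, -0.366, 0.13], 'opening': 0.5}
post 307 [0.47561753 0.14377397] 0.07657065023001187 143.2874680605239
turn [-0.19652346  0.0056447  -0.35883108]
shift [-0.0047  0.0058  0.1398] M [[0.971, -0.24, 0.001], [-0.24, -0.971, 0.004], [0.0, -0.004, -1.0]]
tab 1032 ((0.03886144608259201, -0.0009713098406791687), (0.012271896935999393, 0.029771676287055016), 87.63379669189453) 0.10696934425924422
head z 0.06832570284217064
```

View pics/w13c.png

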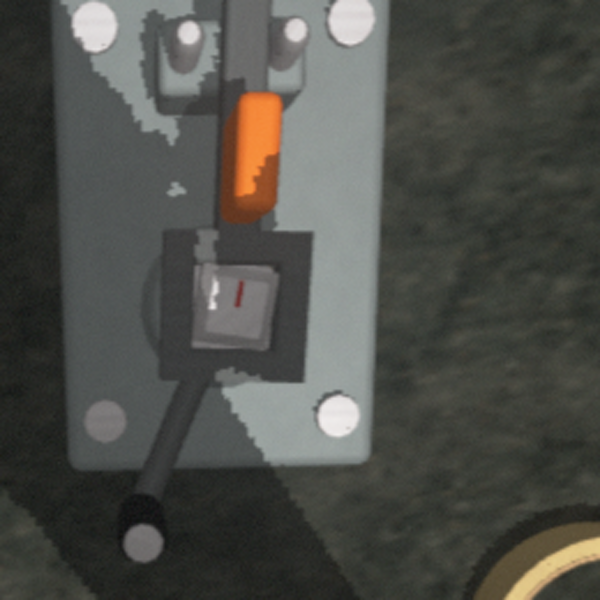

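The post settles at the same 143° after the slow release, and the regrip test showed the nut bearing there. The key is seated and the gripper is clear, so I check the bystanders and hand in.

```bash
python3 - <<'E'
from h import *
p=shot('top','t14')
for q in ['weight_big','weight_small','tape']:
    print(q,[(round(o['score'],2),np.round(ray_z(p,o['point'][0]*640,o['point'][1]*480,0),3)) for o in imaging.pinpoint(q,p)[:1]])
a=cv2.imread('pics/top0.png');b=cv2.imread('pics/t14.png')
for n,(u,v) in dict(big=(334,183),small=(225,169),tape=(293,322)).items():
    print(n,np.abs(a[v-18:v+18,u-18:u+18].astype(int)-b[v-18:v+18,u-18:u+18]).mean())
print(st()['clock']); print(r.finish_job())
E
```

```text
weight_big [(0.6, array([0.588, 0.101, 0.   ]))]
weight_small [(0.43, array([0.769, 0.146, 0.   ]))]
tape [(0.81, array([ 0.373, -0.029,  0.   ]))]
big 22.24511316872428
small 21.903292181069958
tape 25.85159465020576
{'clock': 31.383, 'q': [-0.47, 0.538, 0.129, 1.942, -0.112, 0.664, -2.084], 'tool_pos': [0.482, 0.148, 0.261], 'eef_rot': [0.993, -0.121, 0.001, -0.002], 'contact_force': [0.304, -0.057, -0.062], 'opening': 0.5}
31.3833
the job is handed in; nothing more can be done
None
```

I seated the dark steel key with the orange tab on the screw, its tail between the pegs. I then turned the nut's lever clockwise until it bit and tightened it to about 11 N at the post. The job was handed in at 31.4 s.

- **Tightening:** The nut bit after about 1.15 rad of lever travel. The first tightening peaked at 11.6 N tangential force, the second at 10.9 N; both are single end-of-call readings, noisy by about 1 N. After the first, quick release the post sprang back about 16 mm, more than the few mm stated. I gripped it again and it resisted with 6 N within 2 mm, so the nut was still bearing. I re-tightened and eased off to about 1.8 N before opening the gripper; the post came to rest at the same angle.
- **Key:** In the last check the head top was at 68.3 mm and the tab top at 107.0 mm, so the key is fully down. It is turned about 2.5° from the base's x axis, its tail towards the −y peg.
- **Screw:** It took up its play in the key, by eye about 8° (0.14 rad) clockwise; the limit is 0.25 rad.
- **Not measured directly:** I had no reading of the peg force or the nut-on-washer force. My peg estimate, about 6 to 9 N, comes from the lever force less friction.
- **Bystanders:** The small weight and the tape were re-found within 6 mm of where they started. The big weight was not confirmed: the network pointed at the stop unit instead. A before-and-after picture comparison was inconclusive, because all three patches differed. I never worked near the weights.

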